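# Pack and latch the explant return case

## Task

Pack the explanted devices for return: lay every titanium device can that is on the bench flat in a pocket of its own in the open case and stand the yellow vial in the round well, all fully down. Then lower the lid gently until the two shell halves meet edge to edge, and swing both clasps home over the lid. Leave the other things on the bench where they are.

Things in the scene. Friction and masses are not known exactly. Their poses are not given: they have to be found in the camera images.
- can0: Flat-lying titanium pulse generator (implant can): overall 52 (its x) x 44 (its y) x 11 mm thick, 70 g. Half-round end of radius 22 towards -x, flat parallel sides 44 mm apart from x = -4 to +14, pale-blue clear header (12 x 40 x 9 mm) at the +x end. Origin: centre of the underside; z up as it lies. May be absent (None).
- can1: Flat-lying titanium pulse generator (implant can): overall 52 (its x) x 44 (its y) x 11 mm thick, 70 g. Half-round end of radius 22 towards -x, flat parallel sides 44 mm apart from x = -4 to +14, pale-blue clear header (12 x 40 x 9 mm) at the +x end. Origin: centre of the underside; z up as it lies. May be absent (None).
- can2: Flat-lying titanium pulse generator (implant can): overall 52 (its x) x 44 (its y) x 11 mm thick, 70 g. Half-round end of radius 22 towards -x, flat parallel sides 44 mm apart from x = -4 to +14, pale-blue clear header (12 x 40 x 9 mm) at the +x end. Origin: centre of the underside; z up as it lies. May be absent (None).
- can3: Flat-lying titanium pulse generator (implant can): overall 52 (its x) x 44 (its y) x 11 mm thick, 70 g. Half-round end of radius 22 towards -x, flat parallel sides 44 mm apart from x = -4 to +14, pale-blue clear header (12 x 40 x 9 mm) at the +x end. Origin: centre of the underside; z up as it lies. May be absent (None).
- vial: Yellow plastic vial with a cream cap standing upright: 22 mm diameter, 52 mm tall (cap 23 mm diameter, top 12 mm), 20 g. Origin: centre of the underside, z up.
- case: Light grey return case, fixed to the bench: lower shell 188 mm (x) by 188 mm (y), rim 40 mm above the bench, 5 mm walls, floor top at 6 mm, dark fitted insert. Origin: centre of its underside on the bench, z up. -x is its front with the two clasps; the lid's hinge is along the +x side. Closed it is 72 mm high.
- pocket0 (a point): Centre of the floor (6 mm above the bench) of one of four alike blue-floored device pockets in the insert: 57 mm along the case's x, 49 along its y, 8 deep; a can fits with its x axis along the case's x, either way round. The middle 33 mm of both long sides is cut open to the floor as finger room: 25 mm to the outer wall, 30 mm between the two pockets of a pair. Any can may go in any pocket.
- pocket1 (a point): Centre of the floor (6 mm above the bench) of one of four alike blue-floored device pockets in the insert: 57 mm along the case's x, 49 along its y, 8 deep; a can fits with its x axis along the case's x, either way round. The middle 33 mm of both long sides is cut open to the floor as finger room: 25 mm to the outer wall, 30 mm between the two pockets of a pair. Any can may go in any pocket.
- pocket2 (a point): Centre of the floor (6 mm above the bench) of one of four alike blue-floored device pockets in the insert: 57 mm along the case's x, 49 along its y, 8 deep; a can fits with its x axis along the case's x, either way round. The middle 33 mm of both long sides is cut open to the floor as finger room: 25 mm to the outer wall, 30 mm between the two pockets of a pair. Any can may go in any pocket.
- pocket3 (a point): Centre of the floor (6 mm above the bench) of one of four alike blue-floored device pockets in the insert: 57 mm along the case's x, 49 along its y, 8 deep; a can fits with its x axis along the case's x, either way round. The middle 33 mm of both long sides is cut open to the floor as finger room: 25 mm to the outer wall, 30 mm between the two pockets of a pair. Any can may go in any pocket.
- well (a point): Centre of the bottom of the round vial well (27 mm wide, 14 mm deep; bottom 6 mm above the bench) in a 42 x 50 mm block at the front of the insert.
- lid (a joint): Upper shell half: hinge angle in rad, 0 = shut with the two shell edges meeting (hard stop), grows as it opens, about 1.95 to 2.25 at the start (leaning back), stop at 2.35. Hinge line along the case's y at case x = +97, z = 40 mm. Lid 188 x 188 x 32 mm, 0.4 kg; a friction hinge holds it at any angle, about 3 to 4 N at the handle moves it. Shut, its flat top is 72 mm above the bench.
- lid_handle (a point): Middle of the blue lift bar of the lid: 10 mm round bar, 70 mm long along the case's y, held 30 mm in front of the lid's front wall by a 6 mm thick arm at each end (25 mm clear behind the bar); 221 mm from the hinge line towards the lid's front and, when shut, 56 mm above the bench at case x = -124, y = 0 mm.
- lid_hinge (a point): Middle of the lid's hinge line, 40 mm above the bench at case x = +97 mm.
- clasp_a (a joint): Swing clasp at the case's -y end of the front wall: angle in rad, 0 = shut, arm upright and its hook over the closed lid's edge on the steel strike plate (hard stop); grows as it swings out and down, 0.6 to 0.95 at the start, stop at 1.0. Hinge line along the case's y at case x = -100, y = -60, z = 22 mm. Stiff hinge, stays where left; the hook strikes the lid if that is not down.
- clasp_a_tip (a point): Top of the arm of this clasp, 54 mm from its hinge. Steel arm 5 mm thick, 24 wide, 56 long, with a 20 mm hook at its top that points into the case, red pad outside. Shut fingers against the outer side of its top, moving up and in along its arc with 2 to 4 N, swing it home (a level push low on it can jam).
- clasp_b (a joint): Swing clasp at the case's +y end of the front wall: angle in rad, 0 = shut, arm upright and its hook over the closed lid's edge on the steel strike plate (hard stop); grows as it swings out and down, 0.6 to 0.95 at the start, stop at 1.0. Hinge line along the case's y at case x = -100, y = +60, z = 22 mm. Stiff hinge, stays where left; the hook strikes the lid if that is not down.
- clasp_b_tip (a point): Top of the arm of this clasp, 54 mm from its hinge. Steel arm 5 mm thick, 24 wide, 56 long, with a 20 mm hook at its top that points into the case, red pad outside. Shut fingers against the outer side of its top, moving up and in along its arc with 2 to 4 N, swing it home (a level push low on it can jam).
- jar: Bystander: frosted glass jar with steel lid, 62 mm diameter, 70 mm tall. Origin under its centre.
- driver: Bystander: screwdriver lying flat, 160 mm long, blue handle.
- tweezers: Bystander: steel tweezers lying flat, about 120 mm long, 8 mm high.
- wand: Bystander: white telemetry wand, round head 80 mm across, 20 mm high.
- wipe_bottle: Bystander: bottle with blue cap, 52 mm diameter, 125 mm tall.

How it is judged (in metres and radians):
On the way, in this order (a step that is already met when the one before it is completed fails the run):
1. with the lid open, every can lies flat in a pocket and the vial stands in its well (((horizontal distance between can0 and pocket0 below 0.012 m and z of can0 in the frame of case below 0.0095 m and angle between can0's own z axis and vertical below 0.12 rad) or (horizontal distance between can0 and pocket1 below 0.012 m and z of can0 in the frame of case below 0.0095 m and angle between can0's own z axis and vertical below 0.12 rad) or (horizontal distance between can0 and pocket2 below 0.012 m and z of can0 in the frame of case below 0.0095 m and angle between can0's own z axis and vertical below 0.12 rad) or (horizontal distance between can0 and pocket3 below 0.012 m and z of can0 in the frame of case below 0.0095 m and angle between can0's own z axis and vertical below 0.12 rad)) and ((horizontal distance between can1 and pocket0 below 0.012 m and z of can1 in the frame of case below 0.0095 m and angle between can1's own z axis and vertical below 0.12 rad) or (horizontal distance between can1 and pocket1 below 0.012 m and z of can1 in the frame of case below 0.0095 m and angle between can1's own z axis and vertical below 0.12 rad) or (horizontal distance between can1 and pocket2 below 0.012 m and z of can1 in the frame of case below 0.0095 m and angle between can1's own z axis and vertical below 0.12 rad) or (horizontal distance between can1 and pocket3 below 0.012 m and z of can1 in the frame of case below 0.0095 m and angle between can1's own z axis and vertical below 0.12 rad)) and ((horizontal distance between can2 and pocket0 below 0.012 m and z of can2 in the frame of case below 0.0095 m and angle between can2's own z axis and vertical below 0.12 rad) or (horizontal distance between can2 and pocket1 below 0.012 m and z of can2 in the frame of case below 0.0095 m and angle between can2's own z axis and vertical below 0.12 rad) or (horizontal distance between can2 and pocket2 below 0.012 m and z of can2 in the frame of case below 0.0095 m and angle between can2's own z axis and vertical below 0.12 rad) or (horizontal distance between can2 and pocket3 below 0.012 m and z of can2 in the frame of case below 0.0095 m and angle between can2's own z axis and vertical below 0.12 rad)) and ((horizontal distance between can3 and pocket0 below 0.012 m and z of can3 in the frame of case below 0.0095 m and angle between can3's own z axis and vertical below 0.12 rad) or (horizontal distance between can3 and pocket1 below 0.012 m and z of can3 in the frame of case below 0.0095 m and angle between can3's own z axis and vertical below 0.12 rad) or (horizontal distance between can3 and pocket2 below 0.012 m and z of can3 in the frame of case below 0.0095 m and angle between can3's own z axis and vertical below 0.12 rad) or (horizontal distance between can3 and pocket3 below 0.012 m and z of can3 in the frame of case below 0.0095 m and angle between can3's own z axis and vertical below 0.12 rad)) and horizontal distance between vial and well below 0.006 m and z of vial in the frame of case below 0.0095 m and angle between vial's own z axis and vertical below 0.15 rad and value of joint lid above 0.5 rad), for 0.2 s.
2. the lid is down, edge to edge (value of joint lid below 0.03 rad), for 0.2 s.
3. both clasps are home over the closed lid (value of joint lid below 0.03 rad and value of joint each of clasp_a, clasp_b below 0.08 rad), for 0.2 s.
At the end, for the whole second after the job is handed in: Every can present lies flat in a pocket (within 12 mm of its centre, underside within 3.5 mm of the pocket floor), the vial stands upright in the well (within 6 mm of its centre, within 3.5 mm of the bottom), the lid is shut to within 0.03 rad and both clasps to within 0.08 rad (all of step 3 and ((horizontal distance between can0 and pocket0 below 0.012 m and z of can0 in the frame of case below 0.0095 m and angle between can0's own z axis and vertical below 0.12 rad) or (horizontal distance between can0 and pocket1 below 0.012 m and z of can0 in the frame of case below 0.0095 m and angle between can0's own z axis and vertical below 0.12 rad) or (horizontal distance between can0 and pocket2 below 0.012 m and z of can0 in the frame of case below 0.0095 m and angle between can0's own z axis and vertical below 0.12 rad) or (horizontal distance between can0 and pocket3 below 0.012 m and z of can0 in the frame of case below 0.0095 m and angle between can0's own z axis and vertical below 0.12 rad)) and ((horizontal distance between can1 and pocket0 below 0.012 m and z of can1 in the frame of case below 0.0095 m and angle between can1's own z axis and vertical below 0.12 rad) or (horizontal distance between can1 and pocket1 below 0.012 m and z of can1 in the frame of case below 0.0095 m and angle between can1's own z axis and vertical below 0.12 rad) or (horizontal distance between can1 and pocket2 below 0.012 m and z of can1 in the frame of case below 0.0095 m and angle between can1's own z axis and vertical below 0.12 rad) or (horizontal distance between can1 and pocket3 below 0.012 m and z of can1 in the frame of case below 0.0095 m and angle between can1's own z axis and vertical below 0.12 rad)) and ((horizontal distance between can2 and pocket0 below 0.012 m and z of can2 in the frame of case below 0.0095 m and angle between can2's own z axis and vertical below 0.12 rad) or (horizontal distance between can2 and pocket1 below 0.012 m and z of can2 in the frame of case below 0.0095 m and angle between can2's own z axis and vertical below 0.12 rad) or (horizontal distance between can2 and pocket2 below 0.012 m and z of can2 in the frame of case below 0.0095 m and angle between can2's own z axis and vertical below 0.12 rad) or (horizontal distance between can2 and pocket3 below 0.012 m and z of can2 in the frame of case below 0.0095 m and angle between can2's own z axis and vertical below 0.12 rad)) and ((horizontal distance between can3 and pocket0 below 0.012 m and z of can3 in the frame of case below 0.0095 m and angle between can3's own z axis and vertical below 0.12 rad) or (horizontal distance between can3 and pocket1 below 0.012 m and z of can3 in the frame of case below 0.0095 m and angle between can3's own z axis and vertical below 0.12 rad) or (horizontal distance between can3 and pocket2 below 0.012 m and z of can3 in the frame of case below 0.0095 m and angle between can3's own z axis and vertical below 0.12 rad) or (horizontal distance between can3 and pocket3 below 0.012 m and z of can3 in the frame of case below 0.0095 m and angle between can3's own z axis and vertical below 0.12 rad)) and horizontal distance between vial and well below 0.006 m and z of vial in the frame of case below 0.0095 m and angle between vial's own z axis and vertical below 0.15 rad); the robot touches nothing.
It fails at once if a bystander is moved by more than 30 mm (distance of any of jar, driver, tweezers, wand, wipe_bottle from where it was at the start of the episode above 0.03 m).
It fails at once if the jar or the bottle is tipped (angle between any of jar, wipe_bottle's own z axis and vertical above 0.5 rad).
It fails at once if the lid is slammed (faster than 2 rad/s just before it meets the lower shell) (value of joint lid below 0.12 rad and velocity of joint lid below -2 rad/s).
Of can0, can1, can2, can3 only 2 to 4 are there at a start; the rules pass over those that are not, and their reading is None.
At some moment in a run one of can0, can1, can2, can3 may be knocked a few centimetres aside while the robot is not near it.
It also fails if it takes over 210 s, if anything falls off the work surface, if the arm or the gripper's body presses on something with over 40 N, if the wrist force passes 120 N, or if a joint passes its speed limit or range.

## Robot

A 6-joint arm with a two-finger parallel gripper is mounted at the origin on the work surface. World frame = base frame: x ahead of the robot, y to its left, z up, the work surface at z = 0. Lengths are in m, angles in degrees, forces in N, time in s.
With the tool pointing down it reaches from about 0.325 to 0.85 m from the base axis. Payload 4.4 kg.
Tool frame: the origin (TCP) lies midway between the tips of the shut fingers; the grasp point (between the pads) lies 19 mm behind it; z points along the fingers, y is the line along which they close (so a half turn about z gives the same grasp; the last joint's range is limited). The gripper opens to 94 mm and grips with 3 to 60 N. Pads are 16 mm wide; open, the fingers measure 119 mm over their backs; the gripper's body (75 mm by 177 mm) begins 78 mm behind the grasp point.
Start: joints at [-78.123, 11.837, 88.321, -0, 79.842, -8.623], TCP at [0.201, -0.539, 0.205] pointing down, gripper open.
Joint ranges: [-156.59, 156.59], [-49.26, 127.26], [12.9, 141.05], [-63.56, 243.56], [4.71, 150.69], [-161.64, 161.64]. Speed limits (degrees/s): [159.86, 159.86, 180, 180, 180, 180].

## Interface

Orientations are given as [roll, pitch, yaw] about the fixed x, y, z axes, in that order (R = Rz(yaw) Ry(pitch) Rx(roll)).
In Python, from workcell import get_state, camera, hand_in gives the robot as it stands.
- The arm moves only by the tool step_arm, never from a script. Its argument "series" is text: rows parted by semicolons, each of 6 numbers parted by spaces: the shift along the tool's x, y, z in units of 100 mm (1.0 is 100 mm), then the turn, a rotation vector about the tool's x, y, z in units of 1.5 rad (1.0 is 1.5 rad). In form: x y z ax ay az; .... A call has 1 to 20 rows; each row is the pose to reach, as a shift and turn from the pose commanded when the call began, along the tool's axes at that moment; what a row does not reach only later rows make up. A row lasts 1/8 s, in which the tool goes at most 62.5 mm and 10.7 degrees, less where a joint would pass 70% of its speed; a pose out of reach is approached as far as the arm can. A call with a number of a shift or a turn outside -1 to 1 is refused whole. A call with a gripper value outside its range is refused whole. "claw" is the closure, from 0 (fully open) to 1 (shut), set as the call begins (left out, the last holds). The fingers move at their own pace and stop on an object; "force" is the grip in N (left out, the last holds). Time passes only in rows, so rows that repeat a pose let the fingers close. It gives the time, the measured TCP pose, the force, the opening and the grip force at its end, in the units of the state.
- get_state(): the state, without advancing time (a new reading comes with each control period).
- camera(name): name is "scene" or "top"; returns a dict with "pixels" (480x640x3 uint8, red, green, blue), "vfov" (degrees; the focal length in pixels is half the picture's height over the tangent of half this angle, whatever the lens; pixels are square), "cx", "cy" (the principal point, pixels), "R" (3x3) and "t" (3): a world point X has camera coordinates R X + t. Camera axes: x right, y down, z forward; pixel columns grow to the right and rows downward; lengths in m; the calibration is good to about 2 mm. A picture is of the moment at which its call begins. There is no depth.
- hand_in(): hands the job in; it is judged then, once.
The state is a dict: "t": time; "joint_pos": joint angles; "joint_velocities": joint speeds; "effort": joint torques, N m; "tcp_pos": TCP position; "tool_rot": TCP orientation; "ft_force": force on the tool from outside, world axes, zero at the start; "ft_torque": the same for the moment, N m; "gripper_width": opening from 0.0 (shut) to 1.0 (fully open); "grip_force": force on a finger pad.
Only numpy, scipy, OpenCV 4.12 (cv2) and the standard library are available. Lean on these libraries where they do the work, as an engineer would, in place of code of your own. Each camera call takes 0.05 s, during which the arm holds its last target. There are 200 camera calls.

## Working session

There is one attempt and no reset: what is moved stays moved. The work goes in short steps, Python scripts to look and compute and a tool call to move; the robot and the scene stay as the last step left them, time stands still between calls to the robot, and variables do not carry over. Pictures are saved under pics/ and viewed, at most 14 in all, crops included, and the job is handed in when it is done.

Besides the shell and the picture viewer there is one more tool, called as name(argument=value, ...) on one line, values as JSON. step_arm: Moves the arm, as the interface text tells. Shifts and turns lie within -1 to 1; 1 stands for 100 mm of shift or 1.5 rad of turn. Its arguments: {"type":"object","properties":{"series":{"type":"string"},"claw":{"type":"number"},"force":{"type":"number"}},"required":["series"]}

```bash
mkdir -p pics
cat > h.py <<'E'
import numpy as np, cv2
from workcell import get_state, camera, hand_in
def shot(n,tag=None):
    c=camera(n); np.savez(f'{n}.npz',**{k:np.array(v) for k,v in c.items()})
    if tag: cv2.imwrite(f'pics/{tag}.png',c['pixels'][:,:,::-1])
    return c
def load(n): return dict(np.load(f'{n}.npz'))
def K(c):
    f=240/np.tan(np.radians(float(c['vfov']))/2); return f
def ray(c,u,v,z):
    f=K(c); d=np.array([(u-float(c['cx']))/f,(v-float(c['cy']))/f,1.]); R=c['R']; o=-R.T@c['t']; w=R.T@d
    return o+w*(z-o[2])/w[2]
def proj(c,X):
    p=c['R']@np.array(X)+c['t']; f=K(c); return float(c['cx'])+f*p[0]/p[2], float(c['cy'])+f*p[1]/p[2]
E
python3 - <<'E'
from h import *
a=shot('scene','s0');b=shot('top','t0')
for c in(a,b): print(c['vfov'],c['cx'],c['cy'],-np.array(c['R']).T@c['t']);print(np.round(c['R'],3))
print({k:np.round(v,3) for k,v in get_state().items()})
E
ls
```

```text
50.96756612707393 319.08497203924577 242.827331924677 [ 1.02995769 -0.14165545  1.03215732]
[[ 0.402  0.916 -0.006]
 [ 0.793 -0.351 -0.499]
 [-0.459  0.195 -0.867]]
48.13274071562275 315.5524594200865 241.8776904404903 [0.38846416 0.08078278 1.3583413 ]
[[ 0.006 -1.    -0.011]
 [-0.997 -0.006 -0.076]
 [ 0.076  0.011 -0.997]]
{'t': np.float64(0.1), 'joint_pos': array([-7.8123e+01,  1.1878e+01,  8.8396e+01, -2.0000e-03,  7.9841e+01,
       -8.6220e+00]), 'joint_velocities': array([ 0.08 , -0.112, -0.14 ,  0.15 , -0.191,  0.046]), 'effort': array([-0.0000e+00, -3.7186e+01, -2.8229e+01,  7.0000e-02,  3.1000e-02,
       -0.0000e+00]), 'tcp_pos': array([ 0.201, -0.538,  0.204]), 'tool_rot': array([-1.79886e+02, -1.60000e-02,  2.04990e+01]), 'ft_force': array([-0.178,  0.656,  0.177]), 'ft_torque': array([0.013, 0.013, 0.016]), 'grip_force': np.float64(0.0), 'gripper_width': np.float64(1.003)}
h.py
pics
scene.npz
top.npz
```

View pics/t0.png

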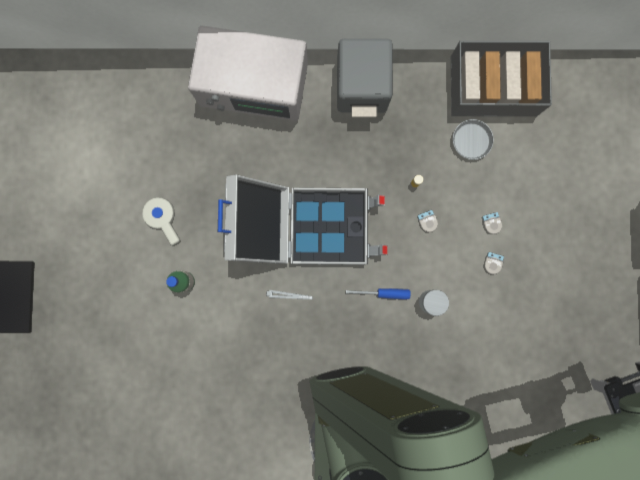

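View pics/s0.png

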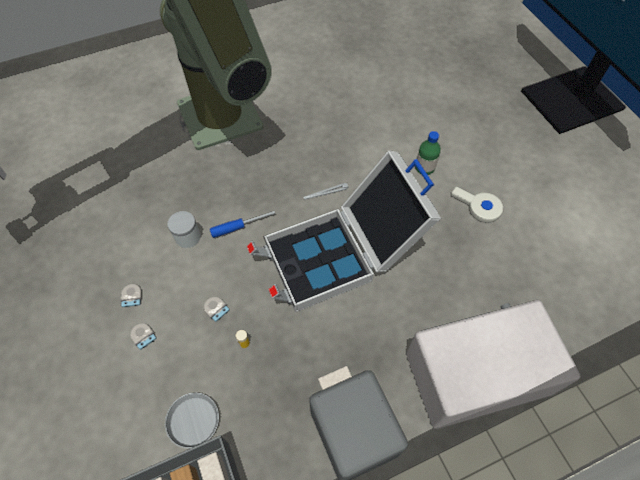

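Run:
```python
from h import *
t=load('top')['pixels'][:,:,::-1];s=load('scene')['pixels'][:,:,::-1]
r=lambda im,x,y,w,h,k:cv2.resize(im[y:y+h,x:x+w],None,fx=k,fy=k,interpolation=cv2.INTER_CUBIC)
cv2.imwrite('pics/c1.png',np.vstack([r(t,405,165,110,60+55,5)[:300*2,:]]))
cv2.imwrite('pics/c2.png',r(t,270,170,125,105,5.7))
```

```text
(no output)
```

View pics/c1.png

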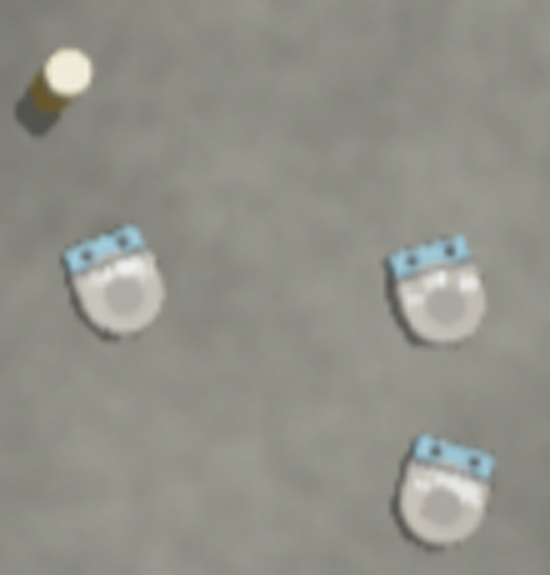

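View pics/c2.png

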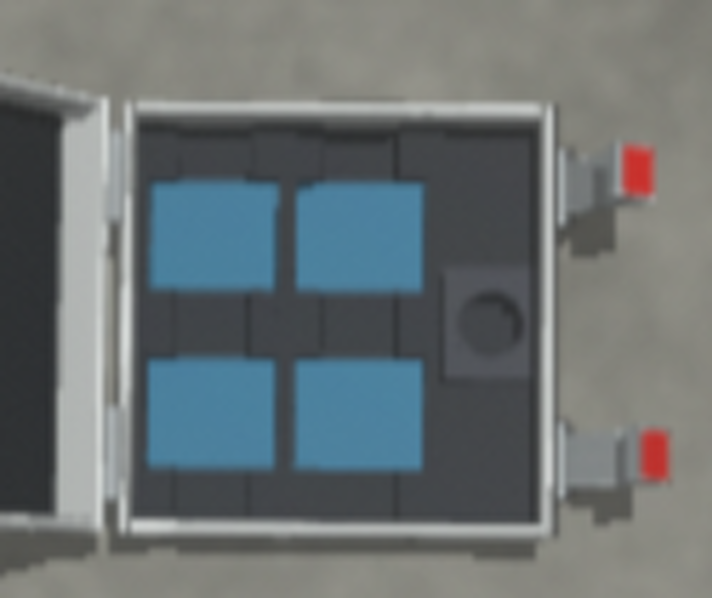

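```bash
cat >> h.py <<'E'
def blobs(c,m,lo):
    n,l,s,ce=cv2.connectedComponentsWithStats(m.astype(np.uint8)); return [(ce[i],s[i,4]) for i in range(1,n) if s[i,4]>=lo]
def cans(c,box):
    p=cv2.resize(c['pixels'],None,fx=4,fy=4,interpolation=cv2.INTER_CUBIC).astype(int)
    R,G,B=p[...,0],p[...,1],p[...,2]; M=np.zeros(R.shape,bool); x,y,w,h=[4*k for k in box]; M[y:y+h,x:x+w]=1
    q=lambda ce:((ce[0]+.5)/4-.5,(ce[1]+.5)/4-.5)
    bl=blobs(c,M&(B-R>35)&(B>150),60); wh=blobs(c,M&(abs(B-R)<22)&(R>152),200)
    out=[]
    for b,nb in bl:
        pb=ray(c,*q(b),.010)
        for w_,nw in wh:
            pw=ray(c,*q(w_),.011); d=pb-pw; L=np.hypot(d[0],d[1])
            if L<.04: 
                u=d/L; o=pb-u*.020   # header centre at x=+20
                out.append((o[:2].round(4),round(np.degrees(np.arctan2(u[1],u[0])),1),round(L,4),nb,nw))
    return out
E
python3 - <<'E'
from h import *
c=load('top')
for o in cans(c,(400,190,130,100)): print('can',o)
q=lambda x,y:(270+(x+.5)/5.7-.5,170+(y+.5)/5.7-.5)
rim=[ray(c,*q(*k),.04)[:2] for k in((125,103),(553,103),(553,535),(122,533))]
print('rim',np.round(rim,4),np.mean(rim,0))
p=c['pixels'].astype(int);M=(p[...,2]-p[...,0]>60)&(p[...,2]>120);M[:,:285]=0;M[:,350:]=0;M[:190]=0;M[260:]=0
for ce,n in blobs(c,M,50): print('pocket',ray(c,*ce,.006)[:2].round(4),n)
print('well',ray(c,*q(491,323),.02)[:2])
for k in((638,172),(655,456)): print('clasp',ray(c,*q(*k),.06)[:2])
print('vial',ray(c,405+68.5/5-.5,165+72.5/5-.5,.052))
for k in((436,303,.07),(378,293,.02),(303,296,.008),(395,294,.02),(222,216,.2)): print(ray(c,*k).round(3))
E
```

```text
can (array([ 0.5447, -0.1873]), np.float64(24.9), np.float64(0.0244), np.int32(709), np.int32(3663))
can (array([ 0.5439, -0.353 ]), np.float64(-16.5), np.float64(0.0277), np.int32(163), np.int32(3702))
can (array([ 0.5415, -0.3494]), np.float64(15.8), np.float64(0.0252), np.int32(295), np.int32(3702))
can (array([ 0.542 , -0.3444]), np.float64(48.9), np.float64(0.0285), np.int32(225), np.int32(3702))
can (array([ 0.4436, -0.3454]), np.float64(17.4), np.float64(0.0283), np.int32(211), np.int32(3644))
can (array([ 0.4404, -0.3493]), np.float64(-16.9), np.float64(0.025), np.int32(276), np.int32(3644))
can (array([ 0.4407, -0.3537]), np.float64(-48.8), np.float64(0.0278), np.int32(168), np.int32(3644))
rim [[ 0.6233  0.1564]
 [ 0.6241 -0.0297]
 [ 0.4364 -0.0295]
 [ 0.4361  0.1559]] [0.52998205 0.0632666 ]
pocket [0.571  0.1183] 379
pocket [0.5699 0.0535] 407
pocket [0.491  0.1189] 411
pocket [0.4911 0.0535] 416
well [ 0.52998268 -0.00409942]
clasp [ 0.59090262 -0.06425081]
clasp [ 0.46942616 -0.07109511]
vial [ 0.64399571 -0.15522678  0.052     ]
[ 0.342 -0.192  0.07 ]
[ 0.364 -0.059  0.02 ]
[0.355 0.127 0.008]
[ 0.362 -0.101  0.02 ]
[0.532 0.298 0.2  ]
```

```bash
cat > w.py <<'E'
import sys
from h import *
from scipy.spatial.transform import Rotation as Ro
s=get_state(); p=s['tcp_pos']; R=Ro.from_euler('xyz',s['tool_rot'],degrees=True)
def go(x,y,z,yaw,roll=180,pitch=0):
    T=Ro.from_euler('xyz',[roll,pitch,yaw],degrees=True)
    print('shift',np.round(R.inv().apply(np.array([x,y,z])-p)*10,3),'turn',np.round((R.inv()*T).as_rotvec()/1.5,3))
if len(sys.argv)>1: go(*map(float,sys.argv[1:]))
E
python3 w.py 0.4453 -0.3509 0.19 -17
```

```text
shift [ 2.941 -0.896  0.147] turn [-0.001  0.     0.436]
```

step_arm(series=".33 -.1 0 0 0 0;.66 -.2 0 0 0 0;.98 -.3 0 0 0 0", claw=0.3, force=20)

```text
t: 0.48
tcp_pos: [0.2832, -0.4751, 0.2048]
tool_rot: [-179.9, -0.0, 20.5]
ft_force: [1.3, 0.0, -0.7]
gripper_width: 0.726
grip_force: 0.0
```

step_arm(series=".33 -.1 0 0 0 0;.66 -.2 0 0 0 0;.98 -.3 0 0 0 0")

```text
t: 0.85
tcp_pos: [0.3645, -0.4126, 0.2049]
tool_rot: [-179.9, 0.0, 20.5]
ft_force: [0.1, -0.2, 0.4]
gripper_width: 0.701
grip_force: 0.0
```

step_arm(series=".33 -.1 0 0 0 .1;.66 -.2 -.3 0 0 .2;.98 -.3 -.5 0 0 .3;.98 -.3 -.5 0 0 .4;.98 -.3 -.5 0 0 .436;.98 -.3 -.5 0 0 .436;.98 -.3 -.5 0 0 .436")

```text
t: 1.72
tcp_pos: [0.445, -0.3512, 0.255]
tool_rot: [-180.0, 0.0, -16.9]
ft_force: [-0.5, -0.1, -0.8]
gripper_width: 0.7
grip_force: 0.0
```

```bash
python3 w.py 0.4453 -0.3509 0.003 -17; python3 -c "
from h import *
c=shot('top'); t=c['pixels'][:,:,::-1]
for o in cans(c,(400,190,130,100)): print('can',o)
s=shot('scene')['pixels'][:,:,::-1]
r=lambda im,x,y,w,h,k:cv2.resize(im[y:y+h,x:x+w],None,fx=k,fy=k)
cv2.imwrite('pics/v1.png',np.hstack([r(t,400,160,130,150,3),r(s,80,220,130,150,3)]))"
```

```text
shift [ 0.004 -0.003  2.52 ] turn [-0.     0.     0.001]
can (array([ 0.5447, -0.1874]), np.float64(24.9), np.float64(0.0245), np.int32(731), np.int32(3759))
can (array([ 0.5508, -0.3427]), np.float64(-52.4), np.float64(0.0021), np.int32(171), np.int32(9716))
can (array([ 0.5618, -0.3574]), np.float64(100.0), np.float64(0.0195), np.int32(547), np.int32(9716))
can (array([ 0.5564, -0.3178]), np.float64(-84.4), np.float64(0.0238), np.int32(547), np.int32(336))
can (array([ 0.4758, -0.3245]), np.float64(-131.7), np.float64(0.0246), np.int32(222), np.int32(329))
can (array([ 0.4435, -0.3454]), np.float64(17.5), np.float64(0.0282), np.int32(222), np.int32(3699))
can (array([ 0.4401, -0.3505]), np.float64(-29.7), np.float64(0.0251), np.int32(476), np.int32(3699))
```

View pics/v1.png

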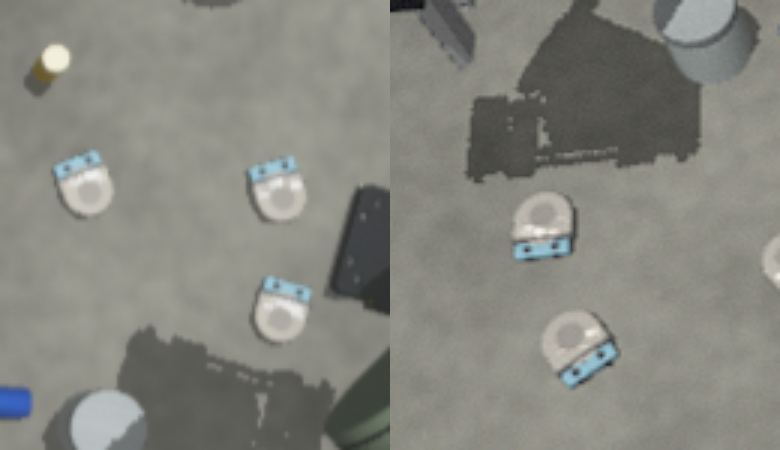

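The picture shows can C (top crop 282,310) unmoved and the gripper high above it; descend and grip.

step_arm(series="0 0 .4 0 0 0;0 0 .8 0 0 0;0 0 1 0 0 0")

```text
t: 2.2
tcp_pos: [0.4439, -0.3502, 0.1527]
tool_rot: [-179.9, 0.2, -17.0]
ft_force: [0.8, -0.0, -0.2]
gripper_width: 0.696
grip_force: 0.0
```

step_arm(series="0 0 .4 0 0 0;0 0 .8 0 0 0;0 0 1 0 0 0")

```text
t: 2.58
tcp_pos: [0.4437, -0.3501, 0.0527]
tool_rot: [-179.9, 0.2, -17.0]
ft_force: [-0.1, -0.2, -0.2]
gripper_width: 0.699
grip_force: 0.0
```

step_arm(series="0 0 .2 0 0 0;0 0 .35 0 0 0;0 0 .45 0 0 0;0 0 .52 0 0 0;0 0 .52 0 0 0")

```text
t: 3.2
tcp_pos: [0.4451, -0.3512, 0.0032]
tool_rot: [-180.0, 0.0, -17.0]
ft_force: [-0.2, -0.0, -0.2]
gripper_width: 0.704
grip_force: 0.0
```

step_arm(series="0 0 0 0 0 0;0 0 0 0 0 0;0 0 0 0 0 0;0 0 0 0 0 0;0 0 0 0 0 0;0 0 0 0 0 0", claw=1)

```text
t: 3.95
tcp_pos: [0.4456, -0.3516, 0.004]
tool_rot: [180.0, -0.0, -17.0]
ft_force: [-0.6, 0.5, 5.0]
gripper_width: 0.466
grip_force: 20.0
```

step_arm(series="0 0 -.3 0 0 0;0 0 -.7 0 0 0;0 0 -1 0 0 0;0 0 -1 0 0 0")

```text
t: 4.45
tcp_pos: [0.4466, -0.3529, 0.1056]
tool_rot: [179.8, -0.3, -17.0]
ft_force: [0.4, 1.3, -0.5]
gripper_width: 0.469
grip_force: 20.0
```

```bash
python3 w.py 0.4905 0.0585 0.1 90; python3 -c "
from h import *
t=shot('top')['pixels'][:,:,::-1]
s=shot('scene')['pixels'][:,:,::-1]
r=lambda im,x,y,w,h,k:cv2.resize(im[y:y+h,x:x+w],None,fx=k,fy=k)
cv2.imwrite('pics/v2.png',np.hstack([r(t,400,160,130,150,3),r(s,80,220,130,150,3)]))"
```

```text
shift [-0.781 -4.063  0.041] turn [ 0.004 -0.    -1.245]
```

View pics/v2.png

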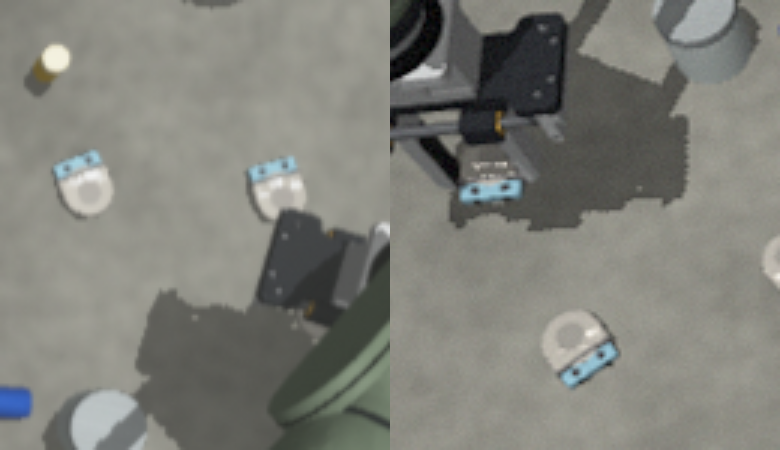

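step_arm(series="-.05 -.33 -.1 0 0 0;-.1 -.66 -.1 0 0 0;-.2 -1 -.1 0 0 0")

```text
t: 4.92
tcp_pos: [0.454, -0.248, 0.1109]
tool_rot: [-179.9, 0.2, -17.0]
ft_force: [0.3, 0.6, -1.0]
gripper_width: 0.464
grip_force: 20.0
```

step_arm(series="-.06 -.33 0 0 0 0;-.13 -.66 0 0 0 0;-.2 -1 0 0 0 0")

```text
t: 5.3
tcp_pos: [0.4635, -0.1464, 0.1108]
tool_rot: [-179.9, 0.3, -17.0]
ft_force: [0.7, 0.4, -0.7]
gripper_width: 0.467
grip_force: 20.0
```

step_arm(series="-.06 -.33 0 0 0 0;-.13 -.66 0 0 0 0;-.2 -1 0 0 0 0")

```text
t: 5.68
tcp_pos: [0.4735, -0.0453, 0.1109]
tool_rot: [180.0, 0.3, -17.0]
ft_force: [0.3, -0.3, -1.1]
gripper_width: 0.464
grip_force: 20.0
```

step_arm(series="-.06 -.33 0 0 0 -.1;-.13 -.66 0 0 0 -.2;-.2 -1 0 0 0 -.3;-.2 -1 0 0 0 -.42;-.2 -1 0 0 0 -.54;-.2 -1 0 0 0 -.62;-.2 -1 0 0 0 -.62")

```text
t: 6.55
tcp_pos: [0.4836, 0.0547, 0.1111]
tool_rot: [-179.8, 0.2, 36.2]
ft_force: [0.5, -0.2, -1.1]
gripper_width: 0.467
grip_force: 20.0
```

step_arm(series="0 0 0 0 0 -.1;0 0 0 0 0 -.22;0 0 0 0 0 -.34;0 0 0 0 0 -.46;0 0 0 0 0 -.56;0 0 0 0 0 -.625;0 0 0 0 0 -.625;0 0 0 0 0 -.625")

```text
t: 7.55
tcp_pos: [0.4849, 0.0546, 0.1127]
tool_rot: [-179.9, -0.0, 89.9]
ft_force: [-0.1, -0.1, -0.2]
gripper_width: 0.466
grip_force: 20.0
```

```bash
python3 w.py 0.4905 0.0585 0.06 90; python3 -c "
from h import *
c=shot('top');t=c['pixels'][:,:,::-1]
s=shot('scene')['pixels'][:,:,::-1]
r=lambda im,x,y,w,h,k:cv2.resize(im[y:y+h,x:x+w],None,fx=k,fy=k)
cv2.imwrite('pics/v3.png',np.hstack([r(t,270,170,130,150,3),r(s,240,180,130,150,3)]))"
```

```text
shift [0.039 0.056 0.527] turn [-0.001 -0.    -0.001]
```

View pics/v3.png

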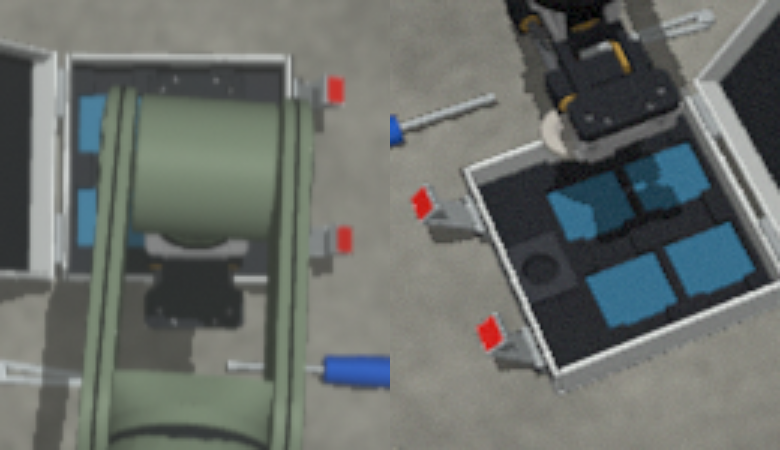

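step_arm(series=".04 .06 .2 0 0 0;.04 .06 .5 0 0 0;.04 .06 .7 0 0 0;.04 .06 .8 0 0 0;.04 .06 .8 0 0 0")

```text
t: 8.28
tcp_pos: [0.491, 0.0586, 0.033]
tool_rot: [-179.9, -0.0, 90.0]
ft_force: [-0.2, 0.1, -1.1]
gripper_width: 0.466
grip_force: 20.0
```

step_arm(series="0 0 .08 0 0 0;0 0 .13 0 0 0;0 0 .17 0 0 0;0 0 .17 0 0 0;0 0 .17 0 0 0")

```text
t: 8.9
tcp_pos: [0.4916, 0.0586, 0.0166]
tool_rot: [180.0, 0.0, 90.0]
ft_force: [0.4, -0.1, -0.2]
gripper_width: 0.462
grip_force: 20.0
```

```bash
python3 w.py 0.4905 0.0585 0.01 90; python3 -c "
from h import *
print(get_state()['ft_force'].round(1))
s=shot('scene')['pixels'][:,:,::-1]
r=lambda im,x,y,w,h,k:cv2.resize(im[y:y+h,x:x+w],None,fx=k,fy=k,interpolation=cv2.INTER_CUBIC)
cv2.imwrite('pics/v4.png',r(s,250,200,120,110,5))"
```

```text
shift [-0.001 -0.011  0.066] turn [0. 0. 0.]
[ 0.4 -0.1 -0.2]
```

step_arm(series="0 0 .03 0 0 0;0 0 .05 0 0 0;0 0 .065 0 0 0;0 0 .065 0 0 0")

```text
t: 9.45
tcp_pos: [0.4915, 0.0586, 0.01]
tool_rot: [-180.0, -0.0, 90.0]
ft_force: [-0.9, -0.0, -0.3]
gripper_width: 0.465
grip_force: 20.0
```

step_arm(series="0 0 0 0 0 0;0 0 0 0 0 0;0 0 0 0 0 0;0 0 0 0 0 0", claw=0.36)

```text
t: 9.95
tcp_pos: [0.4915, 0.0586, 0.01]
tool_rot: [180.0, 0.0, 90.0]
ft_force: [0.2, 0.3, 0.1]
gripper_width: 0.641
grip_force: 0.0
```

step_arm(series="0 0 -.3 0 0 0;0 0 -.7 0 0 0;0 0 -1 0 0 0;0 0 -1 0 0 0")

```text
t: 10.45
tcp_pos: [0.494, 0.0585, 0.1126]
tool_rot: [179.6, 0.0, 90.0]
ft_force: [0.3, -0.7, -0.1]
gripper_width: 0.638
grip_force: 0.0
```

step_arm(series="-.33 0 0 0 0 0;-.66 0 0 0 0 0;-1 0 0 0 0 0;-1 0 0 0 0 0", claw=0.3)

```text
t: 10.95
tcp_pos: [0.4904, -0.0428, 0.1083]
tool_rot: [-179.8, -0.0, 89.8]
ft_force: [-0.2, -0.7, -0.2]
gripper_width: 0.697
grip_force: 0.0
```

step_arm(series="-.33 0 0 0 0 0;-.66 0 0 0 0 0;-1 0 0 0 0 0;-1 0 0 0 0 0")

```text
t: 11.45
tcp_pos: [0.4912, -0.1418, 0.1089]
tool_rot: [-179.9, -0.1, 89.9]
ft_force: [-1.3, 0.9, -0.3]
gripper_width: 0.696
grip_force: 0.0
```

```bash
python3 -c "
from h import *
c=shot('top');t=c['pixels'][:,:,::-1]
s=shot('scene')['pixels'][:,:,::-1]
for o in cans(c,(290,180,80,90)): print('case can',o)
for o in cans(c,(400,190,130,100)): print('can',o)
r=lambda im,x,y,w,h,k:cv2.resize(im[y:y+h,x:x+w],None,fx=k,fy=k,interpolation=cv2.INTER_CUBIC)
cv2.imwrite('pics/v5.png',np.hstack([r(t,280,170,250,150,1.9)[:285],r(s,250,200,130,114,2.5)]))"; python3 w.py .5492 -.1852 .12 23.5
```

```text
case can (array([0.5516, 0.0632]), np.float64(-29.1), np.float64(0.0324), np.int32(5897), np.int32(9021))
case can (array([0.4912, 0.0538]), np.float64(89.6), np.float64(0.0253), np.int32(1203), np.int32(3633))
case can (array([0.4944, 0.0453]), np.float64(-44.8), np.float64(0.0246), np.int32(195), np.int32(3633))
case can (array([0.487 , 0.0447]), np.float64(-137.0), np.float64(0.0256), np.int32(210), np.int32(3633))
can (array([ 0.5717, -0.3775]), np.float64(112.7), np.float64(0.0064), np.int32(134), np.int32(8662))
shift [-0.452  0.582 -0.113] turn [-0.002 -0.     0.774]
```

View pics/v5.png

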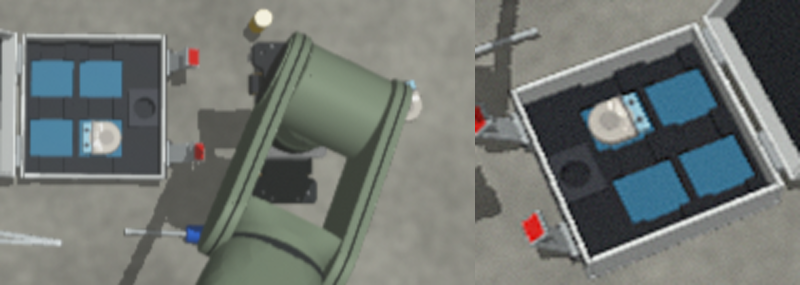

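step_arm(series="-.2 .3 0 0 0 .1;-.45 .58 0 0 0 .2;-.45 .58 0 0 0 .32;-.45 .58 0 0 0 .44;-.45 .58 0 0 0 .56;-.45 .58 0 0 0 .68;-.45 .58 0 0 0 .774;-.45 .58 0 0 0 .774")

```text
t: 12.55
tcp_pos: [0.5494, -0.1844, 0.1094]
tool_rot: [-179.9, 0.0, 23.7]
ft_force: [0.2, -0.4, -0.2]
gripper_width: 0.699
grip_force: 0.0
```

```bash
python3 -c "
from h import *
c=shot('scene')
for o in cans(c,(110,280,130,75)): print('can',o)
"; python3 w.py .5492 -.1852 .003 23.5
```

```text
can (array([ 0.5463, -0.1685]), np.float64(-29.0), np.float64(0.0212), np.int32(1173), np.int32(236))
can (array([ 0.5501, -0.3244]), np.float64(-58.0), np.float64(0.0295), np.int32(1266), np.int32(42963))
shift [-0.004  0.005  1.065] turn [-0.001  0.     0.003]
```

step_arm(series="0 0 .3 0 0 0;0 0 .6 0 0 0;0 0 .8 0 0 0;0 0 1 0 0 0;0 0 1 0 0 0")

```text
t: 13.22
tcp_pos: [0.548, -0.1851, 0.008]
tool_rot: [-179.8, 0.2, 23.6]
ft_force: [0.3, 1.6, -0.4]
gripper_width: 0.701
grip_force: 0.0
```

step_arm(series="0 0 .06 0 0 0;0 0 .06 0 0 0;0 0 .06 0 0 0;0 0 .06 0 0 0;0 0 .06 0 0 0;0 0 .06 0 0 0;0 0 .06 0 0 0", claw=1)

```text
t: 14.1
tcp_pos: [0.5501, -0.1866, 0.0045]
tool_rot: [180.0, -0.0, 23.5]
ft_force: [0.0, 0.1, 4.0]
gripper_width: 0.466
grip_force: 19.9
```

step_arm(series="0 0 -.3 0 0 0;0 0 -.7 0 0 0;0 0 -1 0 0 0;0 0 -1 0 0 0")

```text
t: 14.6
tcp_pos: [0.5515, -0.1874, 0.1063]
tool_rot: [179.7, -0.2, 23.5]
ft_force: [0.7, 0.2, -1.0]
gripper_width: 0.467
grip_force: 19.9
```

step_arm(series=".15 -.25 -.1 0 0 0;.3 -.55 -.1 0 0 0;.39 -.716 -.1 0 0 0")

```text
t: 14.98
tcp_pos: [0.5552, -0.1034, 0.1116]
tool_rot: [-179.8, 0.2, 23.6]
ft_force: [-0.9, -0.3, -1.2]
gripper_width: 0.469
grip_force: 19.9
```

step_arm(series=".15 -.25 0 0 0 0;.3 -.55 0 0 0 0;.39 -.716 0 0 0 0")

```text
t: 15.35
tcp_pos: [0.563, -0.0226, 0.1124]
tool_rot: [-179.9, 0.1, 23.6]
ft_force: [-0.6, -0.2, -0.7]
gripper_width: 0.465
grip_force: 19.9
```

step_arm(series=".15 -.25 0 0 0 -.1;.3 -.55 0 0 0 -.2;.39 -.716 0 0 0 -.32;.39 -.716 0 0 0 -.44;.39 -.716 0 0 0 -.56;.39 -.716 0 0 0 -.68;.39 -.716 0 0 0 -.774;.39 -.716 0 0 0 -.774;.39 -.716 0 0 0 -.774")

```text
t: 16.48
tcp_pos: [0.571, 0.057, 0.1135]
tool_rot: [-180.0, 0.0, 89.9]
ft_force: [0.5, 0.2, -0.2]
gripper_width: 0.464
grip_force: 19.9
```

```bash
python3 w.py .5705 .0585 .0165 90
```

```text
shift [ 0.015 -0.005  0.97 ] turn [-0.     0.    -0.001]
```

step_arm(series=".015 0 .3 0 0 0;.015 0 .6 0 0 0;.015 0 .8 0 0 0;.015 0 .92 0 0 0;.015 0 .97 0 0 0;.015 0 .97 0 0 0")

```text
t: 17.23
tcp_pos: [0.5715, 0.0587, 0.0172]
tool_rot: [180.0, 0.0, 90.0]
ft_force: [-0.3, 0.0, -0.7]
gripper_width: 0.462
grip_force: 19.9
```

step_arm(series="0 0 .03 0 0 0;0 0 .05 0 0 0;0 0 .065 0 0 0;0 0 .065 0 0 0")

```text
t: 17.73
tcp_pos: [0.5713, 0.0588, 0.0106]
tool_rot: [180.0, -0.0, 90.0]
ft_force: [0.4, -0.2, -0.9]
gripper_width: 0.463
grip_force: 19.9
```

step_arm(series="0 0 0 0 0 0;0 0 0 0 0 0;0 0 0 0 0 0;0 0 0 0 0 0", claw=0.36)

```text
t: 18.23
tcp_pos: [0.5712, 0.0588, 0.0105]
tool_rot: [180.0, 0.0, 90.0]
ft_force: [-0.2, 0.1, -0.1]
gripper_width: 0.641
grip_force: 0.0
```

step_arm(series="0 0 -.3 0 0 0;0 0 -.7 0 0 0;0 0 -1 0 0 0;0 0 -1 0 0 0")

```text
t: 18.73
tcp_pos: [0.5738, 0.0587, 0.1135]
tool_rot: [179.6, 0.0, 90.0]
ft_force: [-0.1, 0.6, -0.1]
gripper_width: 0.642
grip_force: 0.0
```

step_arm(series="-.33 0 0 0 0 0;-.66 0 0 0 0 0;-1 0 0 0 0 0;-1 0 0 0 0 0", claw=0.3)

```text
t: 19.23
tcp_pos: [0.57, -0.0429, 0.1084]
tool_rot: [-179.8, -0.0, 89.8]
ft_force: [-0.1, 0.2, -0.1]
gripper_width: 0.699
grip_force: 0.0
```

step_arm(series="-.33 0 0 0 0 0;-.66 0 0 0 0 0;-1 0 0 0 0 0;-1 0 0 0 0 0")

```text
t: 19.73
tcp_pos: [0.5707, -0.1418, 0.1091]
tool_rot: [-179.9, -0.1, 89.9]
ft_force: [-1.0, -0.3, -0.5]
gripper_width: 0.699
grip_force: 0.0
```

```bash
python3 -c "
from h import *
c=shot('top');t=c['pixels'][:,:,::-1]
s=shot('scene')
for o in cans(c,(290,180,80,90)): print('case can',o)
for o in cans(c,(400,190,130,100)): print('can',o)
for o in cans(s,(110,280,130,75)): print('scene can',o)
r=lambda im,x,y,w,h,k:cv2.resize(im[y:y+h,x:x+w],None,fx=k,fy=k,interpolation=cv2.INTER_CUBIC)
cv2.imwrite('pics/v6.png',np.hstack([r(t,280,170,250,150,1.6),r(s['pixels'][:,:,::-1],100,200,270,160,1.5)]))"; python3 w.py .5463 -.3475 .12 18
```

```text
case can (array([0.5518, 0.0786]), np.float64(-10.6), np.float64(0.0233), np.int32(1000), np.int32(8347))
case can (array([0.5712, 0.0549]), np.float64(89.2), np.float64(0.0252), np.int32(1000), np.int32(3547))
case can (array([0.5738, 0.0463]), np.float64(-51.8), np.float64(0.0244), np.int32(194), np.int32(3547))
case can (array([0.5668, 0.045 ]), np.float64(-132.0), np.float64(0.0263), np.int32(238), np.int32(3547))
case can (array([0.4911, 0.0538]), np.float64(89.7), np.float64(0.0253), np.int32(1205), np.int32(3639))
case can (array([0.4945, 0.0453]), np.float64(-44.0), np.float64(0.0247), np.int32(196), np.int32(3639))
case can (array([0.487 , 0.0447]), np.float64(-136.4), np.float64(0.0256), np.int32(220), np.int32(3639))
can (array([ 0.5471, -0.3707]), np.float64(37.4), np.float64(0.0069), np.int32(171), np.int32(10803))
can (array([ 0.5577, -0.3577]), np.float64(88.1), np.float64(0.0251), np.int32(556), np.int32(10803))
scene can (array([ 0.5407, -0.341 ]), np.float64(-1.1), np.float64(0.0211), np.int32(1230), np.int32(16084))
scene can (array([ 0.5415, -0.3473]), np.float64(17.0), np.float64(0.0065), np.int32(1230), np.int32(201))
shift [-2.077 -0.245 -0.11 ] turn [-0.002 -0.     0.838]
```

step_arm(series="-.33 0 0 0 0 0;-.66 -.1 0 0 0 0;-1 -.12 0 0 0 0")

```text
t: 20.2
tcp_pos: [0.559, -0.2395, 0.1098]
tool_rot: [-179.9, -0.1, 90.2]
ft_force: [0.5, 0.0, 0.7]
gripper_width: 0.706
grip_force: 0.0
```

step_arm(series="-.33 0 0 0 0 .1;-.66 -.1 0 0 0 .2;-1 -.12 0 0 0 .32;-1.0 -.12 0 0 0 .44;-1 -.12 0 0 0 .56;-1 -.12 0 0 0 .68;-1 -.12 0 0 0 .8;-1 -.12 0 0 0 .838;-1 -.12 0 0 0 .838")

```text
t: 21.32
tcp_pos: [0.5479, -0.3392, 0.1099]
tool_rot: [-179.9, 0.0, 18.2]
ft_force: [0.3, 0.8, -0.5]
gripper_width: 0.698
grip_force: 0.0
```

```bash
python3 -c "
from h import *
s=shot('scene')
for o in cans(s,(110,280,130,75)): print('scene can',o)"
python3 w.py .5463 -.3475 .003 18
```

```text
scene can (array([ 0.5632, -0.3216]), np.float64(-97.0), np.float64(0.0292), np.int32(1234), np.int32(823))
scene can (array([ 0.5784, -0.3509]), np.float64(152.1), np.float64(0.0206), np.int32(1234), np.int32(2387))
shift [-0.039  0.073  1.07 ] turn [-0.001  0.     0.002]
```

step_arm(series="-.04 .07 .3 0 0 0;-.04 .07 .6 0 0 0;-.04 .07 .8 0 0 0;-.04 .07 1 0 0 0;-.04 .07 1 0 0 0")

```text
t: 22.0
tcp_pos: [0.5446, -0.3478, 0.0084]
tool_rot: [-179.8, 0.1, 18.0]
ft_force: [0.6, -0.7, 0.2]
gripper_width: 0.699
grip_force: 0.0
```

step_arm(series="0 0 .06 0 0 0;0 0 .06 0 0 0;0 0 .06 0 0 0;0 0 .06 0 0 0;0 0 .06 0 0 0;0 0 .06 0 0 0;0 0 .06 0 0 0", claw=1)

```text
t: 22.88
tcp_pos: [0.5462, -0.3494, 0.0051]
tool_rot: [179.9, -0.0, 18.0]
ft_force: [-0.2, 0.6, 3.9]
gripper_width: 0.466
grip_force: 19.9
```

step_arm(series="0 0 -.3 0 0 0;0 0 -.7 0 0 0;0 0 -1 0 0 0;0 0 -1 0 0 0")

```text
t: 23.38
tcp_pos: [0.5474, -0.3506, 0.1072]
tool_rot: [179.7, -0.2, 18.0]
ft_force: [0.8, 0.9, -0.3]
gripper_width: 0.469
grip_force: 19.9
```

step_arm(series=".11 -.29 -.1 0 0 0;.22 -.58 -.1 0 0 0;.337 -.88 -.1 0 0 0")

```text
t: 23.75
tcp_pos: [0.5491, -0.2534, 0.1117]
tool_rot: [-179.8, 0.1, 18.0]
ft_force: [1.0, -0.2, -0.9]
gripper_width: 0.463
grip_force: 19.9
```

step_arm(series=".11 -.29 0 0 0 0;.22 -.58 0 0 0 0;.337 -.88 0 0 0 0")

```text
t: 24.12
tcp_pos: [0.5537, -0.1592, 0.1116]
tool_rot: [-179.8, 0.2, 18.0]
ft_force: [-0.2, -0.1, -0.8]
gripper_width: 0.463
grip_force: 19.9
```

step_arm(series=".11 -.29 0 0 0 0;.22 -.58 0 0 0 0;.337 -.88 0 0 0 0")

```text
t: 24.5
tcp_pos: [0.5585, -0.0654, 0.1117]
tool_rot: [-179.9, 0.2, 18.0]
ft_force: [1.1, -0.1, -0.8]
gripper_width: 0.465
grip_force: 19.9
```

step_arm(series=".11 -.29 0 0 0 0;.22 -.58 0 0 0 0;.337 -.88 0 0 0 0")

```text
t: 24.88
tcp_pos: [0.5633, 0.0284, 0.1117]
tool_rot: [-179.9, 0.2, 18.0]
ft_force: [1.1, 0.5, -0.3]
gripper_width: 0.466
grip_force: 19.9
```

step_arm(series=".11 -.29 0 0 0 -.1;.22 -.58 0 0 0 -.2;.337 -.88 0 0 0 -.32;.337 -.88 0 0 0 -.44;.337 -.88 0 0 0 -.56;.337 -.88 0 0 0 -.68;.337 -.88 0 0 0 -.8;.337 -.88 0 0 0 -.838;.337 -.88 0 0 0 -.838;.337 -.88 0 0 0 -.838")

```text
t: 26.12
tcp_pos: [0.569, 0.1213, 0.113]
tool_rot: [-179.9, 0.0, 90.0]
ft_force: [0.4, -0.2, -0.8]
gripper_width: 0.466
grip_force: 19.9
```

```bash
python3 w.py .5705 .1238 .0165 90
```

```text
shift [0.025 0.017 0.965] turn [-0.002  0.    -0.   ]
```

step_arm(series=".025 .017 .3 0 0 0;.025 .017 .6 0 0 0;.025 .017 .8 0 0 0;.025 .017 .92 0 0 0;.025 .017 .965 0 0 0;.025 .017 .965 0 0 0")

```text
t: 26.88
tcp_pos: [0.5722, 0.124, 0.0184]
tool_rot: [180.0, -0.0, 90.0]
ft_force: [0.6, -0.7, -1.2]
gripper_width: 0.469
grip_force: 19.9
```

step_arm(series="0 0 .03 0 0 0;0 0 .05 0 0 0;0 0 .065 0 0 0;0 0 .065 0 0 0")

```text
t: 27.38
tcp_pos: [0.5716, 0.1239, 0.0114]
tool_rot: [-180.0, -0.0, 90.0]
ft_force: [-0.0, 0.0, -0.9]
gripper_width: 0.465
grip_force: 19.9
```

step_arm(series="0 0 0 0 0 0;0 0 0 0 0 0;0 0 0 0 0 0;0 0 0 0 0 0", claw=0.36)

```text
t: 27.88
tcp_pos: [0.5717, 0.1239, 0.0115]
tool_rot: [180.0, -0.0, 90.0]
ft_force: [0.0, 0.3, -0.2]
gripper_width: 0.643
grip_force: 0.0
```

step_arm(series="0 0 -.3 0 0 0;0 0 -.7 0 0 0;0 0 -1 0 0 0;0 0 -1 0 0 0")

```text
t: 28.38
tcp_pos: [0.5743, 0.1241, 0.1145]
tool_rot: [179.6, -0.0, 90.0]
ft_force: [-0.9, -0.1, -0.2]
gripper_width: 0.641
grip_force: 0.0
```

step_arm(series="-.33 0 0 0 0 0;-.66 0 0 0 0 0;-1 0 0 0 0 0;-1 0 0 0 0 0", claw=0.3)

```text
t: 28.88
tcp_pos: [0.5705, 0.0222, 0.1094]
tool_rot: [-179.8, -0.0, 89.8]
ft_force: [0.1, -0.4, -0.8]
gripper_width: 0.7
grip_force: 0.0
```

step_arm(series="-.33 0 0 0 0 0;-.66 0 0 0 0 0;-1 0 0 0 0 0;-1 0 0 0 0 0")

```text
t: 29.38
tcp_pos: [0.5713, -0.0767, 0.1102]
tool_rot: [-179.9, -0.0, 89.9]
ft_force: [-0.2, -0.2, -0.8]
gripper_width: 0.701
grip_force: 0.0
```

```bash
python3 -c "
from h import *
c=shot('top');t=c['pixels'][:,:,::-1]
s=shot('scene')
for o in cans(c,(290,180,80,90)): print('case can',o)
r=lambda im,x,y,w,h,k:cv2.resize(im[y:y+h,x:x+w],None,fx=k,fy=k,interpolation=cv2.INTER_CUBIC)
cv2.imwrite('pics/v7.png',np.hstack([r(t,190,160,250,200,1.6),r(s['pixels'][:,:,::-1],200,160,250,200,1.6)]))"; python3 w.py .644 -.1552 .15 90
```

```text
case can (array([0.5714, 0.1198]), np.float64(86.0), np.float64(0.0245), np.int32(864), np.int32(3478))
case can (array([0.5739, 0.1117]), np.float64(-52.0), np.float64(0.0245), np.int32(193), np.int32(3478))
case can (array([0.5711, 0.0548]), np.float64(89.0), np.float64(0.0252), np.int32(957), np.int32(3518))
case can (array([0.5738, 0.0463]), np.float64(-51.2), np.float64(0.0243), np.int32(177), np.int32(3518))
case can (array([0.5668, 0.045 ]), np.float64(-132.1), np.float64(0.0263), np.int32(198), np.int32(3518))
case can (array([0.5662, 0.1104]), np.float64(-134.7), np.float64(0.027), np.int32(143), np.int32(3478))
case can (array([0.5026, 0.1349]), np.float64(-127.3), np.float64(0.0274), np.int32(5823), np.int32(3480))
case can (array([0.4921, 0.0537]), np.float64(91.7), np.float64(0.0214), np.int32(1128), np.int32(2796))
shift [-0.804  0.727 -0.399] turn [-0.001 -0.001  0.   ]
```

View pics/v7.png

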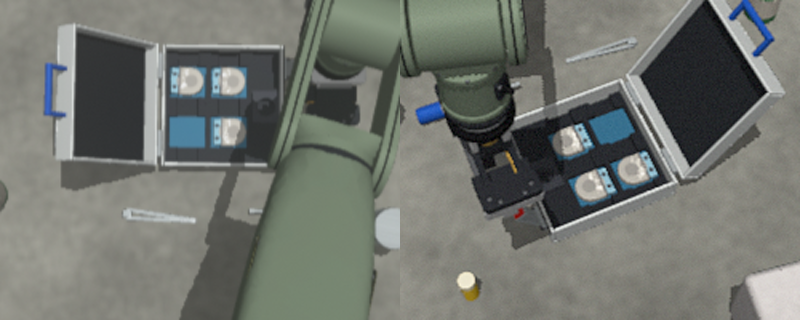

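step_arm(series="-.3 .25 0 0 0 0;-.6 .5 0 0 0 0;-.8 .73 0 0 0 0;-.8 .73 0 0 0 0;-.8 .73 0 0 0 0")

```text
t: 30.1
tcp_pos: [0.644, -0.154, 0.1106]
tool_rot: [-179.9, -0.1, 90.1]
ft_force: [-0.4, 0.3, -0.4]
gripper_width: 0.698
grip_force: 0.0
```

```bash
python3 -c "
from h import *
c=shot('scene');p=c['pixels'].astype(int)
m=(p[...,0]>180)&(p[...,0]-p[...,2]>15)&(p[...,0]-p[...,2]<90)&(p[...,1]>150)
m[:310]=0;m[360:]=0;m[:,:220]=0;m[:,270:]=0
for ce,n in blobs(c,m,15): print(ce,n,ray(c,*ce,.05).round(4))
"; python3 w.py .644 -.1552 .02 90
```

```text
shift [-0.013  0.003  0.908] turn [-0.001 -0.001  0.001]
```

step_arm(series="-.012 0 .2 0 0 0;-.012 0 .45 0 0 0;-.012 0 .7 0 0 0;-.012 0 .9 0 0 0;-.012 0 .9 0 0 0")

```text
t: 30.78
tcp_pos: [0.6423, -0.1561, 0.0184]
tool_rot: [-179.7, -0.1, 90.0]
ft_force: [0.1, -0.1, -1.3]
gripper_width: 0.7
grip_force: 0.0
```

step_arm(series="0 0 0 0 0 0;0 0 0 0 0 0;0 0 0 0 0 0;0 0 0 0 0 0;0 0 0 0 0 0;0 0 0 0 0 0;0 0 0 0 0 0;0 0 0 0 0 0;0 0 0 0 0 0", claw=1, force=10)

```text
t: 31.9
tcp_pos: [0.645, -0.1573, 0.0217]
tool_rot: [180.0, 0.0, 90.0]
ft_force: [0.6, -0.4, 2.2]
gripper_width: 0.241
grip_force: 10.0
```

step_arm(series="0 0 -.2 0 0 0;0 0 -.5 0 0 0;0 0 -.8 0 0 0;0 0 -1 0 0 0;0 0 -1 0 0 0")

```text
t: 32.52
tcp_pos: [0.6464, -0.1578, 0.1242]
tool_rot: [179.7, 0.1, 90.0]
ft_force: [-0.1, 0.2, -0.4]
gripper_width: 0.236
grip_force: 10.0
```

```bash
python3 -c "
from h import *
t=shot('top')['pixels'][:,:,::-1]
s=shot('scene')
r=lambda im,x,y,w,h,k:cv2.resize(im[y:y+h,x:x+w],None,fx=k,fy=k,interpolation=cv2.INTER_CUBIC)
cv2.imwrite('pics/v8.png',np.hstack([r(t,290,140,160,130,2.5),r(s['pixels'][:,:,::-1],180,230,160,130,2.5)]))"; python3 w.py .530 -.0041 .12 90
```

```text
shift [ 1.53  -1.142  0.01 ] turn [-0.001 -0.     0.   ]
```

View pics/v8.png

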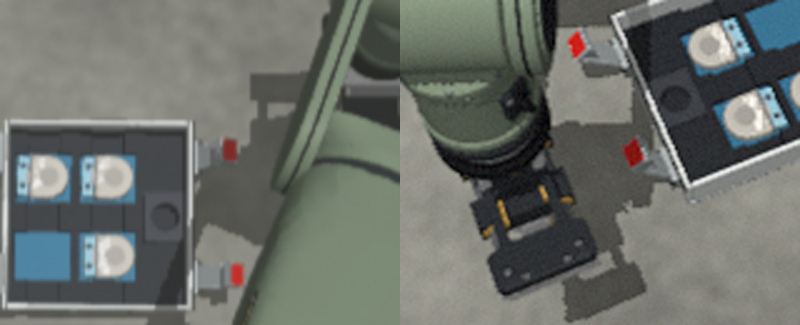

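step_arm(series=".25 -.19 0 0 0 0;.5 -.38 0 0 0 0;.765 -.57 0 0 0 0")

```text
t: 33.0
tcp_pos: [0.5857, -0.0798, 0.1192]
tool_rot: [-179.8, -0.1, 90.0]
ft_force: [0.3, 0.4, -0.7]
gripper_width: 0.238
grip_force: 10.0
```

step_arm(series=".25 -.19 0 0 0 0;.5 -.38 0 0 0 0;.745 -.57 0 0 0 0;.745 -.57 0 0 0 0;.745 -.57 0 0 0 0;.745 -.57 0 0 0 0")

```text
t: 33.75
tcp_pos: [0.5313, -0.0072, 0.1212]
tool_rot: [-180.0, 0.0, 90.0]
ft_force: [-0.4, -0.3, -0.2]
gripper_width: 0.241
grip_force: 10.0
```

```bash
python3 -c "
from h import *
t=shot('top')['pixels'][:,:,::-1]
c=shot('scene')
p=get_state()['tcp_pos'];print(p)
for dz in (-.022,.018,.03): print(proj(c,[p[0],p[1],p[2]+dz]))
r=lambda im,x,y,w,h,k:cv2.resize(im[y:y+h,x:x+w],None,fx=k,fy=k,interpolation=cv2.INTER_CUBIC)
cv2.imwrite('pics/v9.png',r(c['pixels'][:,:,::-1],230,200,130,110,5))"; python3 w.py .530 -.006 .12 90
```

```text
[ 0.53124398 -0.00710615  0.12131254]
(np.float64(285.3466959834441), np.float64(253.55847798172073))
(np.float64(284.08772583487956), np.float64(244.1598236527457))
(np.float64(283.69332223692066), np.float64(241.21546227329088))
shift [ 0.011 -0.012  0.013] turn [ 0.  0. -0.]
```

View pics/v9.png

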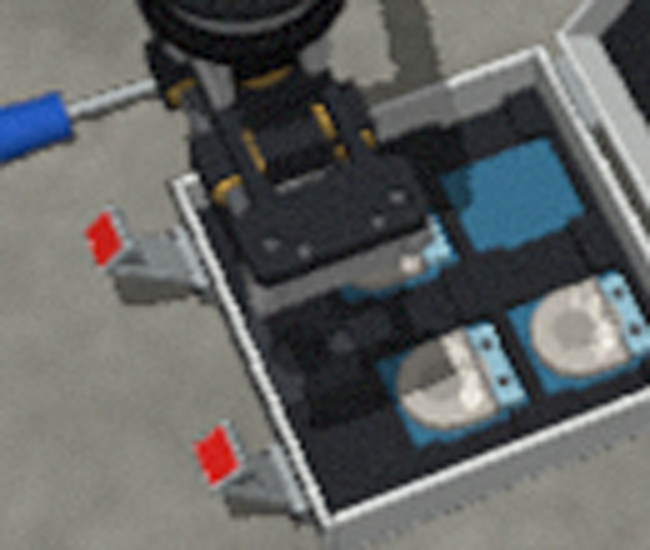

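step_arm(series=".011 -.01 .25 0 0 0;.011 -.01 .5 0 0 0;.011 -.01 .68 0 0 0;.011 -.01 .74 0 0 0;.011 -.01 .74 0 0 0;.011 -.01 .74 0 0 0")

```text
t: 34.6
tcp_pos: [0.5307, -0.0054, 0.0484]
tool_rot: [179.9, 0.0, 90.0]
ft_force: [0.1, 0.8, -0.7]
gripper_width: 0.241
grip_force: 10.0
```

step_arm(series="0 0 .04 0 0 0;0 0 .08 0 0 0;0 0 .1 0 0 0;0 0 .1 0 0 0;0 0 .1 0 0 0")

```text
t: 35.22
tcp_pos: [0.5298, -0.0052, 0.0375]
tool_rot: [180.0, 0.0, 90.0]
ft_force: [-0.1, -0.9, -0.5]
gripper_width: 0.239
grip_force: 10.0
```

No contact force: the vial is entering the well.

step_arm(series="0 0 .04 0 0 0;0 0 .07 0 0 0;0 0 .095 0 0 0;0 0 .095 0 0 0;0 0 .095 0 0 0")

```text
t: 35.85
tcp_pos: [0.5296, -0.0052, 0.0278]
tool_rot: [-180.0, -0.0, 90.0]
ft_force: [0.4, -0.0, -0.8]
gripper_width: 0.24
grip_force: 10.0
```

step_arm(series="0 0 0 0 0 0;0 0 0 0 0 0;0 0 0 0 0 0;0 0 0 0 0 0;0 0 0 0 0 0", claw=0.5)

```text
t: 36.48
tcp_pos: [0.5297, -0.0052, 0.028]
tool_rot: [180.0, 0.0, 90.0]
ft_force: [0.1, 0.0, -0.6]
gripper_width: 0.499
grip_force: 0.0
```

step_arm(series="0 0 -.2 0 0 0;0 0 -.5 0 0 0;0 0 -.8 0 0 0;0 0 -1 0 0 0;0 0 -1 0 0 0")

```text
t: 37.1
tcp_pos: [0.5314, -0.0055, 0.1299]
tool_rot: [179.7, 0.0, 90.0]
ft_force: [-0.3, 0.2, -0.6]
gripper_width: 0.5
grip_force: 0.0
```

step_arm(series="-.3 0 0 0 0 0;-.6 0 0 0 0 0;-.9 0 -.1 0 0 0;-1 0 -.2 0 0 0;-1 0 -.2 0 0 0")

```text
t: 37.72
tcp_pos: [0.5302, -0.1054, 0.1482]
tool_rot: [179.9, -0.0, 90.0]
ft_force: [0.5, 0.2, 0.1]
gripper_width: 0.5
grip_force: 0.0
```

step_arm(series="-.3 0 0 0 0 0;-.6 0 0 0 0 0;-.9 0 -.1 0 0 0;-1 0 -.2 0 0 0;-1 0 -.2 0 0 0")

```text
t: 38.35
tcp_pos: [0.5305, -0.2049, 0.1687]
tool_rot: [179.9, 0.0, 90.0]
ft_force: [-0.3, 0.6, -1.1]
gripper_width: 0.496
grip_force: 0.0
```

```bash
python3 -c "
from h import *
c=shot('top')
s=shot('scene')
for o in cans(c,(290,180,80,90)): print('case can',o)
r=lambda im,x,y,w,h,k:cv2.resize(im[y:y+h,x:x+w],None,fx=k,fy=k,interpolation=cv2.INTER_CUBIC)
cv2.imwrite('pics/v10.png',np.hstack([r(c['pixels'][:,:,::-1],200,160,200,130,2),r(s['pixels'][:,:,::-1],250,140,200,170,2)[80:]]))"
```

```text
case can (array([0.5715, 0.1198]), np.float64(86.0), np.float64(0.0244), np.int32(903), np.int32(3553))
case can (array([0.5739, 0.1119]), np.float64(-51.9), np.float64(0.0245), np.int32(241), np.int32(3553))
case can (array([0.5516, 0.072 ]), np.float64(8.4), np.float64(0.0322), np.int32(1021), np.int32(9580))
case can (array([0.5711, 0.0549]), np.float64(89.4), np.float64(0.0252), np.int32(1021), np.int32(3591))
case can (array([0.5739, 0.0463]), np.float64(-51.3), np.float64(0.0245), np.int32(218), np.int32(3591))
case can (array([0.5437, 0.0783]), np.float64(62.5), np.float64(0.0291), np.int32(213), np.int32(9580))
case can (array([0.5667, 0.1106]), np.float64(-133.3), np.float64(0.0266), np.int32(213), np.int32(3553))
case can (array([0.5669, 0.0451]), np.float64(-131.8), np.float64(0.0263), np.int32(250), np.int32(3591))
case can (array([0.4912, 0.0541]), np.float64(89.7), np.float64(0.0255), np.int32(1287), np.int32(3692))
case can (array([0.4945, 0.0453]), np.float64(-45.0), np.float64(0.0248), np.int32(216), np.int32(3692))
case can (array([0.487 , 0.0447]), np.float64(-136.4), np.float64(0.0257), np.int32(242), np.int32(3692))
```

View pics/v10.png

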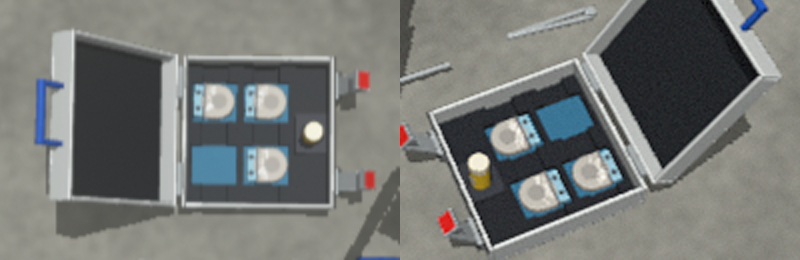

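```bash
cat >> h.py <<'E'
HY,HZ,CX=.1603,.04,.530
def bar(th): return np.array([CX,HY-.221*np.cos(th)+.016*np.sin(th),HZ+.221*np.sin(th)+.016*np.cos(th)])
E
python3 - <<'E'
from h import *
for n,box in(('top',(205,190,30,55)),('scene',(395,140,50,60))):
    c=load(n);p=c['pixels'].astype(int);x,y,w,h=box
    m=(p[...,2]-p[...,0]>70);M=np.zeros_like(m);M[y:y+h,x:x+w]=m[y:y+h,x:x+w]
    print(n,[(ce.round(1),k) for ce,k in blobs(c,M,10)])
    ys,xs=np.nonzero(M);print(xs.min(),xs.max(),ys.min(),ys.max())
    for th in(1.95,2.0,2.05,2.1,2.15,2.2,2.25): print(th,[np.round(proj(c,bar(th)+[d,0,0]),1) for d in(-.035,0,.035)])
c=load('top');ys,xs=np.nonzero(((c['pixels'].astype(int)[...,2]-c['pixels'].astype(int)[...,0])>70)[190:245,205:235]);print(np.bincount(xs))
E
python3 w.py .53 .285 .33 180
```

```text
top [(array([220.7, 215.7]), np.int32(152))]
218 230 199 231
1.95 [array([237.7, 231.2]), array([237.9, 214.6]), array([238.2, 198.1])]
2.0 [array([233.4, 231.4]), array([233.7, 214.9]), array([234. , 198.5])]
2.05 [array([229.3, 231.7]), array([229.6, 215.2]), array([229.9, 198.9])]
2.1 [array([225.4, 231.9]), array([225.7, 215.6]), array([226. , 199.3])]
2.15 [array([221.8, 232.2]), array([222.1, 215.9]), array([222.4, 199.7])]
2.2 [array([218.3, 232.5]), array([218.7, 216.3]), array([219. , 200.2])]
2.25 [array([215.2, 232.8]), array([215.5, 216.7]), array([215.8, 200.7])]
scene [(array([432.8, 140.7]), np.int32(18)), (array([421. , 174.6]), np.int32(223))]
406 436 140 194
1.95 [array([396.4, 158.8]), array([404.8, 171.5]), array([413.4, 184.6])]
2.0 [array([400.4, 158.9]), array([408.8, 171.5]), array([417.4, 184.5])]
2.05 [array([404.2, 159.1]), array([412.6, 171.7]), array([421.2, 184.6])]
2.1 [array([407.8, 159.6]), array([416.2, 172. ]), array([424.8, 184.9])]
2.15 [array([411.2, 160.2]), array([419.5, 172.6]), array([428.2, 185.4])]
2.2 [array([414.3, 161. ]), array([422.7, 173.3]), array([431.3, 186. ])]
2.25 [array([417.2, 162. ]), array([425.6, 174.2]), array([434.2, 186.8])]
[ 0  0  0  0  0  0  0  0  0  0  0  0  0 22 32 33 32 11  3  3  4  3  3  2
  2  2]
shift [ 4.889  0.009 -1.618] turn [ 0.000e+00 -1.000e-03 -1.046e+00]
```

step_arm(series=".33 0 -.2 0 0 0;.66 0 -.4 0 0 0;1 0 -.6 0 0 0", claw=0.6, force=20)

```text
t: 38.83
tcp_pos: [0.5291, -0.1028, 0.2278]
tool_rot: [-179.9, -0.1, 90.1]
ft_force: [-0.4, -0.2, 0.4]
gripper_width: 0.401
grip_force: 0.0
```

step_arm(series=".33 0 -.2 0 0 0;.66 0 -.4 0 0 0;1 0 -.6 0 0 0")

```text
t: 39.2
tcp_pos: [0.5289, -0.0028, 0.288]
tool_rot: [-179.9, -0.0, 90.1]
ft_force: [-0.2, -0.5, 0.3]
gripper_width: 0.399
grip_force: 0.0
```

step_arm(series=".33 0 -.1 0 0 0;.66 0 -.3 0 0 0;1 0 -.4 0 0 0")

```text
t: 39.58
tcp_pos: [0.5291, 0.0971, 0.3286]
tool_rot: [180.0, -0.0, 90.1]
ft_force: [-0.4, 0.2, -0.2]
gripper_width: 0.402
grip_force: 0.0
```

step_arm(series=".33 0 0 0 0 0;.66 0 0 0 0 0;1 0 0 0 0 0")

```text
t: 39.95
tcp_pos: [0.5284, 0.197, 0.3273]
tool_rot: [-179.9, -0.0, 90.1]
ft_force: [0.4, -1.2, 0.3]
gripper_width: 0.4
grip_force: 0.0
```

step_arm(series=".33 0 0 0 0 -.1;.66 0 0 0 0 -.2;1 0 0 0 0 -.3;1 0 0 0 0 -.42;1 0 0 0 0 -.52;1 0 0 0 0 -.52;1 0 0 0 0 -.52")

```text
t: 40.83
tcp_pos: [0.5289, 0.2952, 0.3276]
tool_rot: [-180.0, -0.0, 134.6]
ft_force: [-0.4, -0.3, 0.8]
gripper_width: 0.4
grip_force: 0.0
```

step_arm(series="0 0 0 0 0 -.1;0 0 0 0 0 -.22;0 0 0 0 0 -.34;0 0 0 0 0 -.46;0 0 0 0 0 -.527;0 0 0 0 0 -.527;0 0 0 0 0 -.527")

```text
t: 41.7
tcp_pos: [0.5295, 0.2948, 0.3279]
tool_rot: [180.0, -0.0, 179.9]
ft_force: [0.1, 0.5, -0.3]
gripper_width: 0.401
grip_force: 0.0
```

```bash
python3 w.py .53 .2997 .202 180
```

```text
shift [-0.005  0.049  1.259] turn [ 0.    -0.    -0.001]
```

step_arm(series="0 .05 .3 0 0 0;0 .05 .6 0 0 0;0 .05 .8 0 0 0;0 .05 .9 0 0 0;0 .05 .9 0 0 0", claw=0.66)

```text
t: 42.32
tcp_pos: [0.5293, 0.2997, 0.2375]
tool_rot: [-180.0, -0.1, 180.0]
ft_force: [0.0, -0.7, 0.0]
gripper_width: 0.34
grip_force: 0.0
```

step_arm(series="0 0 .1 0 0 0;0 0 .2 0 0 0;0 0 .3 0 0 0;0 0 .36 0 0 0;0 0 .36 0 0 0")

```text
t: 42.95
tcp_pos: [0.5291, 0.2996, 0.2011]
tool_rot: [-180.0, -0.1, -180.0]
ft_force: [0.7, 0.6, -0.9]
gripper_width: 0.342
grip_force: 0.0
```

step_arm(series="0 0 0 0 0 0;0 0 0 0 0 0;0 0 0 0 0 0;0 0 0 0 0 0;0 0 0 0 0 0", claw=1)

```text
t: 43.58
tcp_pos: [0.5299, 0.3004, 0.2025]
tool_rot: [179.9, 0.1, -180.0]
ft_force: [0.2, 2.5, 1.6]
gripper_width: 0.102
grip_force: 20.0
```

```bash
python3 -c "
from h import *
s=shot('scene')
cv2.imwrite('pics/v11.png',cv2.resize(s['pixels'][90:250,300:520,::-1],None,fx=3,fy=3))
p=get_state()['tcp_pos'];print(p)
for th in (2.1,2.14,2.18,2.22):print(th,bar(th))"
```

```text
[0.52987235 0.3004324  0.20248252]
2.1 [0.53       0.28568234 0.22269173]
2.14 [0.53       0.29288777 0.21753164]
2.18 [0.53       0.29988108 0.21208754]
2.22 [0.53       0.3066511  0.20636813]
```

```bash
python3 -c "
from h import *
seg=[[2.18,1.75],[1.75,1.32],[1.32,.89],[.89,.46],[.46,.06]]
for a,b in seg:
    print(a,b,'; '.join('0 %.2f %.2f 0 0 0'%tuple((bar(t)-bar(a))[1:]*[10,-10]) for t in np.linspace(a,b,7)[1:]))"
```

```text
2.18 1.75 0 -0.13 -0.10 0 0 0; 0 -0.26 -0.18 0 0 0; 0 -0.40 -0.26 0 0 0; 0 -0.54 -0.32 0 0 0; 0 -0.69 -0.38 0 0 0; 0 -0.84 -0.43 0 0 0
1.75 1.32 0 -0.16 -0.03 0 0 0; 0 -0.31 -0.06 0 0 0; 0 -0.47 -0.07 0 0 0; 0 -0.63 -0.07 0 0 0; 0 -0.79 -0.06 0 0 0; 0 -0.94 -0.03 0 0 0
1.32 0.89 0 -0.16 0.03 0 0 0; 0 -0.31 0.08 0 0 0; 0 -0.46 0.13 0 0 0; 0 -0.60 0.20 0 0 0; 0 -0.74 0.28 0 0 0; 0 -0.87 0.36 0 0 0
0.89 0.46 0 -0.13 0.10 0 0 0; 0 -0.25 0.20 0 0 0; 0 -0.36 0.31 0 0 0; 0 -0.46 0.43 0 0 0; 0 -0.56 0.56 0 0 0; 0 -0.64 0.69 0 0 0
0.46 0.06 0 -0.07 0.13 0 0 0; 0 -0.13 0.26 0 0 0; 0 -0.19 0.40 0 0 0; 0 -0.23 0.54 0 0 0; 0 -0.26 0.69 0 0 0; 0 -0.29 0.83 0 0 0
```

step_arm(series="0 -.13 -.1 0 0 0;0 -.26 -.18 0 0 0;0 -.4 -.26 0 0 0;0 -.54 -.32 0 0 0;0 -.69 -.38 0 0 0;0 -.84 -.43 0 0 0;0 -.84 -.43 0 0 0")

```text
t: 44.5
tcp_pos: [0.5295, 0.2154, 0.2469]
tool_rot: [180.0, 0.0, 180.0]
ft_force: [-3.0, 1.0, 9.0]
gripper_width: 0.102
grip_force: 20.0
```

step_arm(series="0 -.16 -.03 0 0 0;0 -.31 -.06 0 0 0;0 -.47 -.07 0 0 0;0 -.63 -.07 0 0 0;0 -.79 -.06 0 0 0;0 -.94 -.03 0 0 0;0 -.94 -.03 0 0 0")

```text
t: 45.38
tcp_pos: [0.5291, 0.1186, 0.2477]
tool_rot: [-179.8, -0.1, 179.9]
ft_force: [-3.5, -2.0, 5.7]
gripper_width: 0.1
grip_force: 20.0
```

```bash
python3 -c "
from h import *
print(bar(1.32)-[0,0,.01]); print(get_state()['tcp_pos'],get_state()['ft_force'])"
```

```text
[0.53       0.12095267 0.24805684]
[0.52909127 0.11862311 0.24774879] [-3.45277198 -2.02576466  5.68178892]
```

step_arm(series="0 -.16 .03 0 0 0;0 -.31 .08 0 0 0;0 -.46 .13 0 0 0;0 -.6 .2 0 0 0;0 -.74 .28 0 0 0;0 -.87 .36 0 0 0;0 -.87 .36 0 0 0")

```text
t: 46.25
tcp_pos: [0.5289, 0.0328, 0.2099]
tool_rot: [-179.9, -0.2, 179.9]
ft_force: [-1.8, -1.3, -3.2]
gripper_width: 0.094
grip_force: 20.0
```

step_arm(series="0 -.13 .1 0 0 0;0 -.25 .2 0 0 0;0 -.36 .31 0 0 0;0 -.46 .43 0 0 0;0 -.56 .56 0 0 0;0 -.64 .69 0 0 0;0 -.64 .69 0 0 0")

```text
t: 47.12
tcp_pos: [0.5293, -0.0302, 0.1412]
tool_rot: [-180.0, -0.1, 180.0]
ft_force: [-1.7, 0.6, -3.3]
gripper_width: 0.099
grip_force: 20.0
```

step_arm(series="0 -.07 .13 0 0 0;0 -.13 .26 0 0 0;0 -.19 .4 0 0 0;0 -.23 .54 0 0 0;0 -.26 .69 0 0 0;0 -.28 .76 0 0 0;0 -.28 .76 0 0 0")

```text
t: 48.0
tcp_pos: [0.5298, -0.0573, 0.0659]
tool_rot: [180.0, 0.0, 180.0]
ft_force: [0.2, 0.5, -4.1]
gripper_width: 0.1
grip_force: 20.0
```

```bash
python3 -c "
from h import *
for t in(.1,.06,0): print(bar(t)-[0,0,.01])
print(get_state()['tcp_pos'],get_state()['ft_force'])"
```

```text
[ 0.53       -0.05799859  0.06798325]
[ 0.53       -0.0593429   0.05922325]
[ 0.53   -0.0607  0.046 ]
[ 0.52975683 -0.05732879  0.0659308 ] [ 0.23157349  0.53621792 -4.10150037]
```

step_arm(series="0 -.01 .04 0 0 0;0 -.02 .08 0 0 0;0 -.02 .12 0 0 0;0 -.03 .15 0 0 0;0 -.03 .17 0 0 0;0 -.03 .18 0 0 0;0 -.03 .18 0 0 0")

```text
t: 48.88
tcp_pos: [0.5298, -0.0596, 0.0488]
tool_rot: [179.9, 0.0, -180.0]
ft_force: [-1.3, 5.2, -0.1]
gripper_width: 0.101
grip_force: 20.0
```

step_arm(series="0 0 .015 0 0 0;0 0 .03 0 0 0;0 0 .04 0 0 0;0 0 .04 0 0 0")

```text
t: 49.38
tcp_pos: [0.5298, -0.0599, 0.0452]
tool_rot: [180.0, 0.0, -180.0]
ft_force: [-2.5, 3.8, 2.8]
gripper_width: 0.099
grip_force: 20.0
```

step_arm(series="0 0 .015 0 0 0;0 0 .03 0 0 0;0 0 .03 0 0 0")

```text
t: 49.75
tcp_pos: [0.5301, -0.06, 0.0448]
tool_rot: [180.0, 0.0, -180.0]
ft_force: [-8.8, 5.8, 17.9]
gripper_width: 0.099
grip_force: 20.0
```

step_arm(series="0 0 .02 0 0 0;0 0 .03 0 0 0;0 0 .03 0 0 0")

```text
t: 50.12
tcp_pos: [0.5315, -0.06, 0.0435]
tool_rot: [180.0, 0.2, -180.0]
ft_force: [-9.4, 7.6, 25.6]
gripper_width: 0.101
grip_force: 20.0
```

step_arm(series="0 0 -.02 0 0 0;0 0 -.02 0 0 0;0 0 -.02 0 0 0;0 0 -.02 0 0 0", claw=0.78)

```text
t: 50.62
tcp_pos: [0.5295, -0.0606, 0.0405]
tool_rot: [-180.0, -0.0, -180.0]
ft_force: [0.2, 0.6, 0.2]
gripper_width: 0.227
grip_force: 0.0
```

step_arm(series="0 0 -.2 0 0 0;0 0 -.5 0 0 0;0 0 -.8 0 0 0;0 0 -1 0 0 0;0 0 -1 0 0 0")

```text
t: 51.25
tcp_pos: [0.5312, -0.0608, 0.1425]
tool_rot: [-179.9, 0.2, -180.0]
ft_force: [0.8, -0.2, -0.9]
gripper_width: 0.216
grip_force: 0.0
```

step_arm(series="-.2 -.2 0 0 0 0;-.4 -.4 0 0 0 0;-.6 -.5 0 0 0 0;-.6 -.5 0 0 0 0;-.6 -.5 0 0 0 0;-.6 -.5 0 0 0 0", claw=1)

```text
t: 52.0
tcp_pos: [0.5887, -0.1095, 0.1404]
tool_rot: [180.0, -0.1, -180.0]
ft_force: [-0.6, -0.2, -0.3]
gripper_width: 0.004
grip_force: 0.0
```

```bash
python3 w.py .590 -.110 .050 180; python3 -c "
from h import *
c=shot('top');s=shot('scene')
p=c['pixels'].astype(int)
for n,c,z in(('top',c,.06),('scene',s,.06)):
    p=c['pixels'].astype(int);m=(p[...,0]>150)&(p[...,1]<80)&(p[...,2]<80)
    for ce,k in blobs(c,m,6): print(n,ce.round(1),k,ray(c,*ce,z).round(4))
r=lambda im,x,y,w,h,k:cv2.resize(im[y:y+h,x:x+w],None,fx=k,fy=k,interpolation=cv2.INTER_CUBIC)
cv2.imwrite('pics/v12.png',np.hstack([r(c['pixels'][:,:,::-1],230,170,140,150,2.8),r(load('top')['pixels'][:,:,::-1],270,160,140,150,2.8)]))"
```

```text
shift [-0.015 -0.005  0.904] turn [ 0.    -0.001  0.   ]
scene [273.1 291.2] 45 [ 0.584  -0.0588  0.06  ]
```

View pics/v12.png

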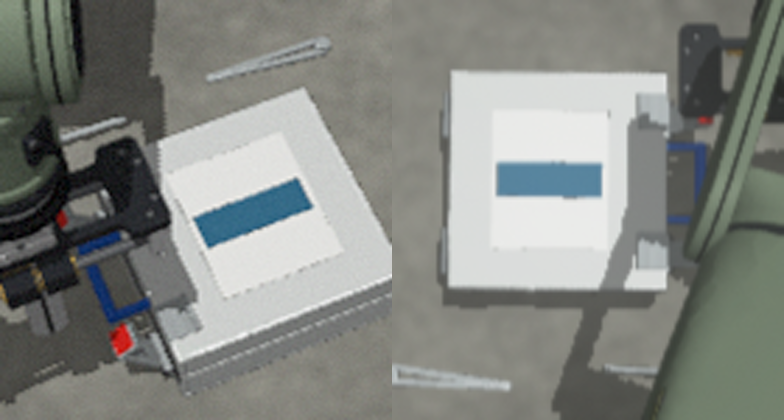

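step_arm(series="-.015 0 .3 0 0 0;-.015 0 .6 0 0 0;-.015 0 .8 0 0 0;-.015 0 .9 0 0 0;-.015 0 .9 0 0 0")

```text
t: 52.72
tcp_pos: [0.5909, -0.1101, 0.0506]
tool_rot: [180.0, -0.0, -180.0]
ft_force: [-0.4, 0.3, -0.3]
gripper_width: 0.005
grip_force: 0.0
```

step_arm(series="0 .07 0 0 0 0;0 .14 0 0 0 0;0 .2 0 0 0 0;0 .2 0 0 0 0")

```text
t: 53.22
tcp_pos: [0.5913, -0.0895, 0.0512]
tool_rot: [-180.0, 0.0, -179.9]
ft_force: [0.0, -0.0, 0.4]
gripper_width: 0.006
grip_force: 0.0
```

step_arm(series="0 .05 -.01 0 0 0;0 .1 -.03 0 0 0;0 .15 -.05 0 0 0;0 .15 -.05 0 0 0")

```text
t: 53.72
tcp_pos: [0.5915, -0.0749, 0.0564]
tool_rot: [180.0, 0.1, -180.0]
ft_force: [0.5, -0.6, 1.1]
gripper_width: 0.005
grip_force: 0.2
```

step_arm(series="0 .05 -.02 0 0 0;0 .1 -.04 0 0 0;0 .15 -.05 0 0 0;0 .15 -.05 0 0 0")

```text
t: 54.22
tcp_pos: [0.591, -0.0594, 0.0609]
tool_rot: [180.0, -0.0, -180.0]
ft_force: [-0.6, 0.2, -0.2]
gripper_width: 0.003
grip_force: 0.0
```

step_arm(series="0 .03 -.01 0 0 0;0 .06 -.02 0 0 0;0 .08 -.02 0 0 0;0 .08 -.02 0 0 0")

```text
t: 54.72
tcp_pos: [0.5911, -0.0519, 0.0629]
tool_rot: [180.0, -0.0, -180.0]
ft_force: [-0.0, -0.2, 0.3]
gripper_width: 0.005
grip_force: 0.0
```

```bash
python3 -c "
from h import *
for n in('top','scene'):
    c=shot(n);p=c['pixels'].astype(int);m=(p[...,0]>110)&(p[...,1]<70)&(p[...,2]<70)
    for ce,k in blobs(c,m,4): print(n,ce.round(1),k,ray(c,*ce,.065).round(4))
    for ph in(0,.3,.6): print(ph,[np.round(proj(c,[x,-.037-.054*np.sin(ph),.022+.054*np.cos(ph)]),1) for x in(.578,.602)])
    if n=='scene': cv2.imwrite('pics/v13.png',cv2.resize(c['pixels'][200:340,210:360,::-1],None,fx=4.2,fy=4.2,interpolation=cv2.INTER_CUBIC))"
```

```text
0 [array([370.9, 204. ]), array([370.9, 194.1])]
0.3 [array([377.5, 204.2]), array([377.4, 194.3])]
0.6 [array([383.2, 204.6]), array([383.1, 194.8])]
scene [287.8 284.6] 42 [ 0.5847 -0.0252  0.065 ]
0 [array([281.1, 281.8]), array([285.3, 291.4])]
0.3 [array([274.1, 285.1]), array([278.3, 294.7])]
0.6 [array([267.9, 289.1]), array([272. , 298.7])]
```

step_arm(series="0 .03 0 0 0 0;0 .06 0 0 0 0;0 .09 0 0 0 0;0 .09 0 0 0 0")

```text
t: 55.32
tcp_pos: [0.5914, -0.0499, 0.0632]
tool_rot: [-179.3, 0.0, -179.9]
ft_force: [-1.4, -16.9, -1.9]
gripper_width: 0.004
grip_force: 8.2
```

step_arm(series="0 .02 0 0 0 0;0 .04 0 0 0 0;0 .04 0 0 0 0")

```text
t: 55.7
tcp_pos: [0.5914, -0.0494, 0.0633]
tool_rot: [-179.0, 0.0, -179.9]
ft_force: [-0.5, -24.2, -2.3]
gripper_width: 0.005
grip_force: 12.1
```

step_arm(series="0 -.3 0 0 0 0;0 -.5 -.2 0 0 0;0 -.72 -.5 0 0 0;0 -.72 -.85 0 0 0;0 -.72 -.85 0 0 0;0 -.72 -.85 0 0 0")

```text
t: 56.45
tcp_pos: [0.5906, -0.1107, 0.147]
tool_rot: [180.0, -0.1, -180.0]
ft_force: [-0.7, -0.3, -1.1]
gripper_width: 0.005
grip_force: 0.0
```

step_arm(series=".3 0 0 0 0 0;.6 0 0 0 0 0;.9 0 0 0 0 0;1 0 0 0 0 0;1 0 0 0 0 0")

```text
t: 57.08
tcp_pos: [0.4907, -0.1109, 0.1472]
tool_rot: [180.0, -0.1, -180.0]
ft_force: [0.5, -0.1, 1.0]
gripper_width: 0.008
grip_force: 0.0
```

```bash
python3 w.py .470 -.112 .047 180
```

```text
shift [ 0.206 -0.012  1.002] turn [ 0.    -0.001  0.   ]
```

step_arm(series=".2 -.03 .3 0 0 0;.2 -.03 .6 0 0 0;.2 -.03 .8 0 0 0;.2 -.03 .97 0 0 0;.2 -.03 .97 0 0 0")

```text
t: 57.7
tcp_pos: [0.4706, -0.1137, 0.0495]
tool_rot: [179.9, -0.2, -180.0]
ft_force: [-0.3, 1.2, 1.0]
gripper_width: 0.002
grip_force: 0.0
```

step_arm(series="0 .07 0 0 0 0;0 .14 0 0 0 0;0 .2 0 0 0 0;0 .2 0 0 0 0")

```text
t: 58.2
tcp_pos: [0.4714, -0.0937, 0.0514]
tool_rot: [-180.0, 0.0, -179.9]
ft_force: [0.4, -0.1, -0.0]
gripper_width: 0.005
grip_force: 0.0
```

step_arm(series="0 .05 -.02 0 0 0;0 .1 -.04 0 0 0;0 .15 -.06 0 0 0;0 .15 -.06 0 0 0")

```text
t: 58.7
tcp_pos: [0.4716, -0.0812, 0.0587]
tool_rot: [-179.7, 0.0, -179.9]
ft_force: [-3.8, -5.7, 8.6]
gripper_width: 0.006
grip_force: 4.9
```

step_arm(series="0 .05 -.02 0 0 0;0 .1 -.04 0 0 0;0 .15 -.06 0 0 0;0 .15 -.06 0 0 0")

```text
t: 59.2
tcp_pos: [0.4722, -0.0674, 0.0665]
tool_rot: [-179.6, 0.1, -179.9]
ft_force: [-8.7, -8.1, 18.9]
gripper_width: 0.006
grip_force: 9.4
```

step_arm(series="0 .04 -.01 0 0 0;0 .08 -.02 0 0 0;0 .12 -.03 0 0 0;0 .12 -.03 0 0 0")

```text
t: 59.7
tcp_pos: [0.4737, -0.0535, 0.0694]
tool_rot: [-179.8, 0.3, -180.0]
ft_force: [-3.5, -3.0, 15.2]
gripper_width: 0.003
grip_force: 6.1
```

step_arm(series="0 .03 0 0 0 0;0 .06 0 0 0 0;0 .09 0 0 0 0;0 .09 0 0 0 0")

```text
t: 60.2
tcp_pos: [0.4737, -0.0489, 0.0681]
tool_rot: [-179.3, 0.3, -179.9]
ft_force: [-0.9, -15.9, 5.1]
gripper_width: 0.004
grip_force: 8.1
```

step_arm(series="0 -.3 0 0 0 0;0 -.5 0 0 0 0;0 -.8 -.3 0 0 0;0 -1 -.8 0 0 0;0 -1 -1 0 0 0;0 -1 -1 0 0 0")

```text
t: 60.95
tcp_pos: [0.4723, -0.1436, 0.1675]
tool_rot: [-179.9, 0.2, 180.0]
ft_force: [0.1, -0.1, -0.1]
gripper_width: 0.006
grip_force: 0.0
```

step_arm(series="0 -.3 -.3 0 0 0;0 -.6 -.6 0 0 0;0 -1 -1 0 0 0;0 -1 -1 0 0 0;0 -1 -1 0 0 0")

```text
t: 61.58
tcp_pos: [0.4702, -0.2417, 0.2634]
tool_rot: [179.8, -0.2, -180.0]
ft_force: [1.2, 0.5, -0.1]
gripper_width: 0.002
grip_force: 0.0
```

```bash
python3 -c "
from h import *
r=lambda im,x,y,w,h,k:cv2.resize(im[y:y+h,x:x+w],None,fx=k,fy=k,interpolation=cv2.INTER_CUBIC)
I=[]
for n in('top','scene'):
    c=shot(n);p=c['pixels'].astype(int);m=(p[...,0]>110)&(p[...,1]<70)&(p[...,2]<70)
    for ce,k in blobs(c,m,2): print(n,ce.round(1),k)
    for x in(.59,.47): print([np.round(proj(c,[x,-.0415-.054*np.sin(q),.015+.054*np.cos(q)]),1) for q in(0,.1,.2)])
    I.append(c['pixels'][:,:,::-1])
cv2.imwrite('pics/v14.png',np.hstack([r(I[0],285,175,110,150,3.6),r(I[1],240,200,110,150,3.6)]))"
```

```text
top [367.8 198.8] 16
top [367.8 249.2] 16
[array([372.5, 199.5]), array([374.7, 199.5]), array([376.9, 199.6])]
[array([372.6, 249. ]), array([374.8, 249.1]), array([377. , 249.1])]
scene [267.4 238.4] 45
scene [264.3 245. ] 3
scene [287.6 283.9] 56
scene [283.5 289. ] 2
[array([281.4, 288.8]), array([279.1, 289.8]), array([276.7, 290.9])]
[array([261.5, 243.4]), array([259.2, 244.3]), array([256.9, 245.4])]
```

View pics/v14.png

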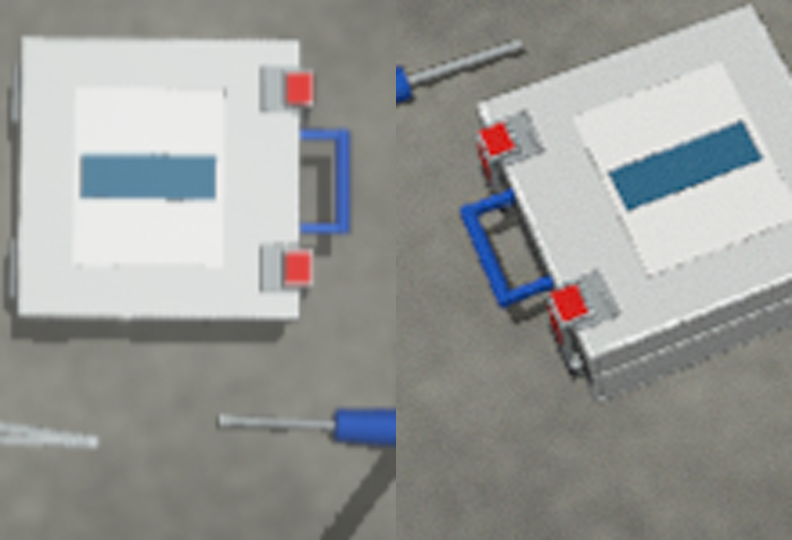

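Both clasps sit symmetric over the shut lid (red pads at crop 300,88 and 298,268), and the arm is clear. Handing in.

```bash
python3 -c "
from h import *
print(hand_in())"
```

```text
the job is handed in; nothing more can be done
None
```

The job is handed in: all three cans on the bench are in pockets, the vial is in its well, and the lid is shut with both clasps home; the hand-in call returned no verdict.

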